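Put the balance's check weights back in their cases

TASK

The balance check is finished: put the four polished steel weights away, each one standing upright, fully down in the open wooden case whose felt-lined recess is made for its size (the two middle-sized weights may go either way round). Set them down gently, never dropping them or knocking them over, and leave the cases, the brass weight and the sample pot where they stand.

Things in the scene. Friction and masses are not known exactly. Their poses are not given: they have to be found in the camera images.
- w500_mid (a point): largest polished steel knob weight; round body 46 mm across and 34 mm high, then a narrow neck and a knob 25 mm across to take it by, which reaches from 40 mm above the foot to the top at 54 mm; 500 g, stands upright on the bench. The point is its centre, 27 mm above its foot; z is its own axis, up.
- w200a_mid (a point): middle-sized polished steel knob weight (one of two alike); round body 33 mm across and 26.5 mm high, then a narrow neck and a knob 19 mm across to take it by, which reaches from 31 mm above the foot to the top at 42 mm; 200 g, stands upright on the bench. The point is its centre, 21 mm above its foot; z is its own axis, up.
- w200b_mid (a point): middle-sized polished steel knob weight (one of two alike); round body 33 mm across and 26.5 mm high, then a narrow neck and a knob 19 mm across to take it by, which reaches from 31 mm above the foot to the top at 42 mm; 200 g, stands upright on the bench. The point is its centre, 21 mm above its foot; z is its own axis, up.
- w100_mid (a point): smallest polished steel knob weight; round body 24 mm across and 25 mm high, then a narrow neck and a knob 15 mm across to take it by, which reaches from 28.5 mm above the foot to the top at 38 mm; 100 g, stands upright on the bench. The point is its centre, 19 mm above its foot; z is its own axis, up.
- brass_mid (a point): yellow brass knob weight, not of the steel set, shaped like the middle-sized steel ones; round body 33 mm across and 26.5 mm high, then a narrow neck and a knob 19 mm across to take it by, which reaches from 31 mm above the foot to the top at 42 mm; 200 g, stands upright on the bench. The point is its centre, 21 mm above its foot; z is its own axis, up. Stays where it is.
- pot_mid (a point): sample pot: white round pot 54 mm across and 68 mm high with a white screw lid and a green band on its label, loose, 70 g, among the weights. The point is its centre, 34 mm above its foot; z up. Stays where it is.
- case500: open turned case of pale wood for the largest steel weight: a cup 72 mm across, 28 mm high, loose. Blue felt-lined round recess in its top, 51 mm across, flaring to 62 mm over the top 8 mm; recess floor 8 mm above the underside, 20 mm deep; the weight's knob stands out. Origin: centre of the underside; z up.
- case200a: open turned case of pale wood for the middle-sized steel weight (one of two alike, either will do): a cup 59 mm across, 25 mm high, loose. Blue felt-lined round recess in its top, 38 mm across, flaring to 49 mm over the top 8 mm; recess floor 8 mm above the underside, 17 mm deep; the weight's knob stands out. Origin: centre of the underside; z up.
- case200b: open turned case of pale wood for the middle-sized steel weight (one of two alike, either will do): a cup 59 mm across, 25 mm high, loose. Blue felt-lined round recess in its top, 38 mm across, flaring to 49 mm over the top 8 mm; recess floor 8 mm above the underside, 17 mm deep; the weight's knob stands out. Origin: centre of the underside; z up.
- case100: open turned case of pale wood for the smallest steel weight: a cup 50 mm across, 24 mm high, loose. Blue felt-lined round recess in its top, 29 mm across, flaring to 40 mm over the top 8 mm; recess floor 8 mm above the underside, 16 mm deep; the weight's knob stands out. Origin: centre of the underside; z up.

How it is judged:
At the end, for the whole second after the job is handed in: Each steel weight is in the case of its size: centre within 8 mm of the case's axis, foot within 4 mm of its floor, tilt under 0.12 rad, at rest (under 0.02 m/s). Cases upright (0.08 rad) on the bench (5 mm), within 30 mm of where they stood; brass weight and pot within 20 mm (horizontal distance between w500_mid and case500 below 0.008 m and z of w500_mid in the frame of case500 between 0.004 and 0.039 m and horizontal distance between w100_mid and case100 below 0.008 m and z of w100_mid in the frame of case100 between 0.004 and 0.031 m and ((horizontal distance between w200a_mid and case200a below 0.008 m and z of w200a_mid in the frame of case200a between 0.004 and 0.033 m) or (horizontal distance between w200a_mid and case200b below 0.008 m and z of w200a_mid in the frame of case200b between 0.004 and 0.033 m)) and ((horizontal distance between w200b_mid and case200a below 0.008 m and z of w200b_mid in the frame of case200a between 0.004 and 0.033 m) or (horizontal distance between w200b_mid and case200b below 0.008 m and z of w200b_mid in the frame of case200b between 0.004 and 0.033 m)) and angle between each of w500_mid, w200a_mid, w200b_mid, w100_mid's own z axis and vertical below 0.12 rad and linear speed of each of w500, w200a, w200b, w100 below 0.02 m/s and angle between each of case500, case200a, case200b, case100's own z axis and vertical below 0.08 rad and height (world z) of each of case500, case200a, case200b, case100 below 0.005 m and distance of each of case500, case200a, case200b, case100 from where it was at the start of the episode below 0.03 m and distance of each of brass_mid, pot_mid from where it was at the start of the episode below 0.02 m); the robot touches nothing.
It fails at once if the brass weight is knocked or carried more than 20 mm away (distance of brass_mid from where it was at the start of the episode above 0.02 m).
It fails at once if the sample pot is knocked or carried more than 20 mm away (distance of pot_mid from where it was at the start of the episode above 0.02 m).
It fails at once if a case is pushed or carried more than 30 mm away (distance of any of case500, case200a, case200b, case100 from where it was at the start of the episode above 0.03 m).
It fails at once if a steel weight falls (faster than 0.7 m/s out of the fingers, a drop of about 25 mm) ((linear speed of w500 above 0.7 m/s and contact force between the fingers and w500 below 0.05 N) or (linear speed of w200a above 0.7 m/s and contact force between the fingers and w200a below 0.05 N) or (linear speed of w200b above 0.7 m/s and contact force between the fingers and w200b below 0.05 N) or (linear speed of w100 above 0.7 m/s and contact force between the fingers and w100 below 0.05 N)).
It fails at once if a steel weight is knocked over (angle between any of w500_mid, w200a_mid, w200b_mid, w100_mid's own z axis and vertical above 0.8 rad).
It also fails if it takes over 99 s, if anything falls off the work surface, if the arm or the gripper's body presses on something with over 40 N, if the wrist force passes 120 N, or if a joint passes its speed limit or range.

ROBOT

A 6-joint arm with a two-finger parallel gripper is mounted at the origin on a cart in front of the work surface, level with it; the furniture and walls round the work are solid. World frame = base frame: x ahead of the robot, y to its left, z up, the work surface at z = 0. Lengths are in m, angles in rad, forces in N, time in s.
With the tool pointing down it reaches from about 0.425 to 1.125 m from the base axis. Payload 14.9 kg.
Tool frame: the origin (TCP) lies midway between the tips of the shut fingers; the grasp point (between the pads) lies 19 mm behind it; z points along the fingers, y is the direction in which the jaws open and shut (so a half turn about z gives the same grasp; the last joint's range is limited). The gripper opens to 91 mm and grips with 3 to 60 N. Pads are 32 mm wide; open, the fingers measure 118 mm over their backs; the gripper's body (76 mm by 178 mm) begins 60 mm behind the grasp point.
Start: joints at [-1.334, 0.379, 1.734, -0, 1.028, -0.033], TCP at [0.187, -0.675, 0.175] pointing down, gripper open.
Joint ranges: [-2.77, 2.77], [-0.74, 2.19], [0, 2.66], [-1.06, 4.2], [0.31, 2.87], [-3.08, 3.08]. Speed limits (rad/s): [1.89, 1.89, 2.39, 3.14, 3.14, 3.14].

INTERFACE

Orientations are given as a unit quaternion [x, y, z, w].
In Python, from workcell import status, snapshot, calibration, r gives the robot as it stands.
- The arm moves only by the tool carry_out, never from a script. Its argument "plan" is a list of rows, each a list of 7 numbers: the shift along the tool's x, y, z in m, then the turn, a rotation vector about the tool's x, y, z in rad, then the opening, from 0 (shut) to 1 (fully open). A call has 1 to 8 rows; each row shifts and turns the commanded pose from where the row before left it, along the tool's axes as they then stand; what a row does not reach is not made up. A row lasts 1/12 s, in which the tool goes at most 41.7 mm and 7.16 degrees, less where a joint would pass 70% of its speed; a pose out of reach is approached as far as the arm can. A call with a gripper value outside its range is refused whole. The fingers move at their own pace and stop on an object; "squeeze" is the grip in N (left out, the last holds). Time passes only in rows, so rows that do not move let the fingers close. It gives the time, the measured TCP pose, the force and the opening at its end, in the units of the state.
- status.get_obs(): the state, without advancing time (a new reading comes with each control period).
- snapshot(name): name is "side" or "top" or "wrist"; returns the picture (480x640x3 uint8, red, green, blue); there is no depth.
- calibration(name): a dict with "intrinsics" (3x3 intrinsics, pixels), "R" (3x3) and "t" (3): a world point X has camera coordinates R X + t; the wrist camera has in their place "hand_eye" (4x4, takes a point from camera to tool coordinates, whose origin is the TCP and whose axes are the flange's). Camera axes: x right, y down, z forward; pixel columns grow to the right and rows downward; lengths in m; the calibration is good to about 2 mm. A picture is of the moment at which its call begins: read the wrist's pose just before it. calibration takes no time and is no camera call.
- r.job_done(): hands the job in, once; it reports no verdict.
The state is a dict: "t": time; "joint_pos": joint angles; "qvel": joint speeds; "joint_efforts": joint torques, N m; "tcp_pos": TCP position; "eef_rot": TCP orientation; "force": force on the tool from outside, world axes, zero at the start; "wrist_torque": the same for the moment, N m; "width": opening from 0.0 (shut) to 1.0 (fully open).
Only numpy, scipy, OpenCV 4.12 (cv2) and the standard library are available. Lean on these libraries where they do the work, as an engineer would, in place of code of your own. Each camera call takes 0.05 s, during which the arm holds its last target.

## Working session

There is one attempt and no reset: what is moved stays moved. The work goes in short steps, Python scripts to look and compute and a tool call to move; the robot and the scene stay as the last step left them, time stands still between calls to the robot, and variables do not carry over. Pictures are saved under pics/ and viewed, and the job is handed in when it is done.

Besides the shell and the picture viewer there is one more tool, called after ">>>" in YAML: its name, and indented under it one key for each argument. carry_out: Moves the arm, as the interface text tells. Its arguments: {"type":"object","properties":{"plan":{"type":"array","items":{"type":"array","items":{"type":"number"}}},"squeeze":{"type":"number"}},"required":["plan"]}

```bash
ls -la; mkdir -p pics
python3 - <<'E'
from workcell import status, snapshot, calibration, r
import cv2
o=status.get_obs(); print(o)
for n in ["side","top","wrist"]:
    im=snapshot(n); cv2.imwrite(f"pics/{n}0.png",im[:,:,::-1]); 
    c=calibration(n); print(n,c)
print(status.get_obs()['t'])
E
```

```text
total 12
drwxr-xr-x  3 agent agent 4096 Dec  6 23:10 .
drwxr-xr-x 23 root  root  4096 Dec  6 23:10 ..
drwxr-xr-x  2 agent agent 4096 Dec  6 23:10 pics
{'t': 0.0, 'joint_pos': array([-1.33432012e+00,  3.79423642e-01,  1.73476858e+00, -4.95264967e-05,
        1.02849006e+00, -3.32989194e-02]), 'qvel': array([ 4.82004087e-04,  1.88172317e-03, -8.11019367e-05,  1.58455666e-05,
        4.04563064e-04, -1.41662665e-05]), 'joint_efforts': array([-1.76933913e-04, -7.63723969e+01, -4.34364259e+01,  6.51200605e-02,
        4.24775539e-02, -7.28903819e-05]), 'tcp_pos': array([ 0.18644164, -0.67426601,  0.17438377]), 'eef_rot': array([ 9.90914590e-01,  1.34491552e-01, -7.63454535e-05, -5.39852230e-04]), 'force': array([ 0.66761639, -0.5530244 ,  0.04207883]), 'wrist_torque': array([-0.01045677,  0.04079689, -0.0298206 ]), 'width': 0.999765983451953}
side {'intrinsics': array([[513.59300186,   0.        , 318.8971932 ],
       [  0.        , 513.59300186, 239.11593481],
       [  0.        ,   0.        ,   1.        ]]), 'R': array([[-0.87954218, -0.47581941, -0.0012005 ],
       [-0.26444392,  
[... 338 characters left out ...]
 -0.01391111],
       [-0.99806313, -0.01205408, -0.06103024],
       [ 0.06085155,  0.01467304, -0.99803897]]), 't': array([-0.00142363,  0.51907393,  1.29224086])}
wrist {'intrinsics': array([[375.67547357,   0.        , 314.20759845],
       [  0.        , 375.67547357, 234.90210932],
       [  0.        ,   0.        ,   1.        ]]), 'hand_eye': array([[-1.53155555e-03, -9.66759757e-01, -2.55681885e-01,
         7.34655406e-02],
       [ 9.99998823e-01, -1.45700668e-03, -4.80981765e-04,
        -1.29372315e-04],
       [ 9.24636004e-05, -2.55682321e-01,  9.66760851e-01,
        -2.10154003e-01],
       [ 0.00000000e+00,  0.00000000e+00,  0.00000000e+00,
         1.00000000e+00]])}
0.15
```

View pics/side0.png

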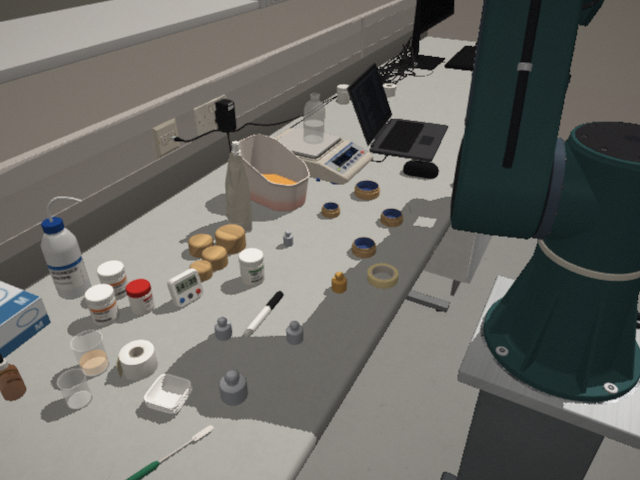

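View pics/top0.png

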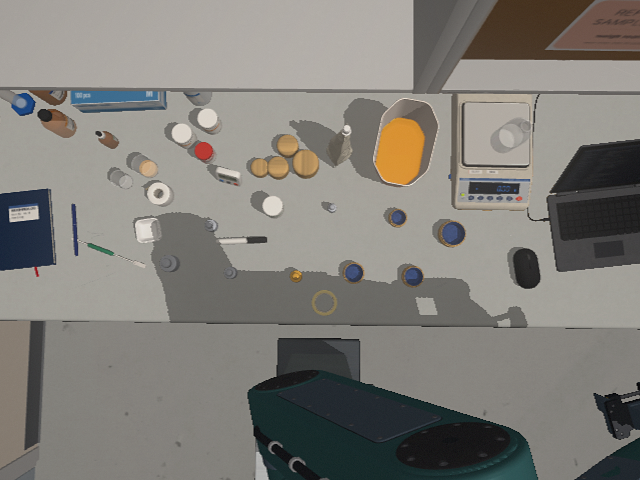

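View pics/wrist0.png

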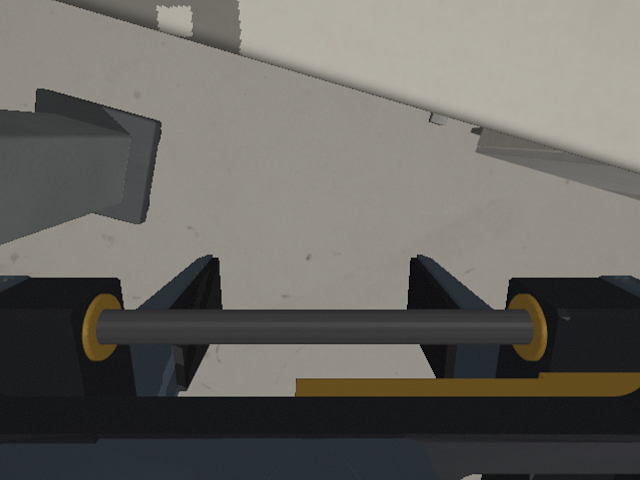

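The top view shows the steel weights at about (170,263) for the 500 g, (211,226) and (230,272) for the 200 g pair and (331,207) for the 100 g. The brass weight is at (296,276) and the pot at (272,206). The blue recesses are at (452,233) for the 500 g, (353,272) and (413,276) for the 200 g pair and (397,217) for the 100 g. Next I'll measure the cases from both views and get rough positions for the weights.

```bash
cat > h.py <<'E'
import numpy as np, cv2
from scipy.spatial.transform import Rotation as Ro
from workcell import status, snapshot, calibration, r
def cam(name,obs=None):
    c=calibration(name); K=c['intrinsics']
    if name!='wrist':
        R=c['R'];t=c['t']; return K,R.T,-R.T@t
    T=np.eye(4);T[:3,:3]=Ro.from_quat(obs['eef_rot']).as_matrix();T[:3,3]=obs['tcp_pos']
    M=T@c['hand_eye']; return K,M[:3,:3],M[:3,3]
def ray(C,uv):
    K,Rw,o=C; d=Rw@np.linalg.inv(K)@np.array([uv[0],uv[1],1.]); return o,d/np.linalg.norm(d)
def onz(C,uv,z):
    o,d=ray(C,uv); return o+d*(z-o[2])/d[2]
def tri(l):
    A=np.zeros((3,3));b=np.zeros(3)
    for C,uv in l:
        o,d=ray(C,uv);P=np.eye(3)-np.outer(d,d);A+=P;b+=P@o
    X=np.linalg.solve(A,b)
    return X,[np.linalg.norm(np.cross(ray(C,uv)[1],X-ray(C,uv)[0])) for C,uv in l]
def proj(C,X):
    K,Rw,o=C; p=K@(Rw.T@(np.asarray(X)-o)); return p[:2]/p[2]
def blue(im):
    hsv=cv2.cvtColor(im,cv2.COLOR_RGB2HSV); m=cv2.inRange(hsv,(105,90,40),(130,255,255)); return m
def ells(m,amin=40):
    out=[]
    for c in cv2.findContours(m,cv2.RETR_EXTERNAL,cv2.CHAIN_APPROX_NONE)[0]:
        if cv2.contourArea(c)>amin and len(c)>5:
            out.append(cv2.fitEllipse(cv2.convexHull(c) if len(cv2.convexHull(c))>5 else c)+(cv2.contourArea(c),))
    return out
def pix(im,name):
    cv2.imwrite('pics/'+name,im[:,:,::-1])
E
python3 - <<'E'
from h import *
for n in ['top','side']:
    im=cv2.imread(f'pics/{n}0.png')[:,:,::-1].copy()
    for e in ells(blue(im)): print(n,np.round(e[0],1),np.round(e[1],1),e[3])
T=cam('top')
for n,uv,z in [('w500',(170,263),.05),('w200a',(211,226),.04),('w200b',(230,272),.04),('w100',(331,207),.035),('brass',(296,276),.04),('pot',(272,206),.068)]:
    p=onz(T,uv,z);print(n,p.round(3),np.hypot(*p[:2]).round(3),proj(cam('side'),p).round())
for n,rs in [('top',(150,190,250,290)),('side',(180,300,270,420))]:
    pass
a=cv2.imread('pics/top0.png')[180:310,140:480]; cv2.imwrite('pics/top0z.png',cv2.resize(a,(800,306),interpolation=cv2.INTER_CUBIC))
a=cv2.imread('pics/side0.png')[170:420,180:440]; cv2.imwrite('pics/side0z.png',cv2.resize(a,(624,600),interpolation=cv2.INTER_CUBIC))
E
```

```text
top [413.5 276.1] [16.5 17. ] 168.0
top [353.6 272.5] [16.6 17.2] 148.5
top [450.9 231.5] [16.  20.8] 200.5
top [395.8 217. ] [ 8.5 10.5] 58.0
top [ 74.6 228.6] [ 3.7 55.9] 97.5
top [ 26.3 229. ] [ 77.3 203.6] 3723.0
top [ 23.2 104. ] [22.2 23. ] 238.5
side [ 64.3 261.8] [13.5 33.5] 72.5
side [363.8 242.6] [10.  18.3] 129.5
side [ 52.2 224.9] [16.6 22.7] 255.5
side [391.6 212.9] [ 7.8 17. ] 89.5
side [330.4 205.6] [ 5.6 12.9] 47.5
side [366.9 185.1] [ 8.5 19.8] 120.0
w500 [0.469 0.387 0.05 ] 0.608 [236. 372.]
w200a [0.569 0.284 0.04 ] 0.636 [226. 319.]
w200b [0.447 0.23  0.04 ] 0.503 [296. 323.]
w100 [ 0.624 -0.034  0.035] 0.625 [288. 233.]
brass [0.439 0.056 0.04 ] 0.443 [341. 274.]
pot [0.62  0.12  0.068] 0.631 [252. 256.]
```

View pics/top0z.png

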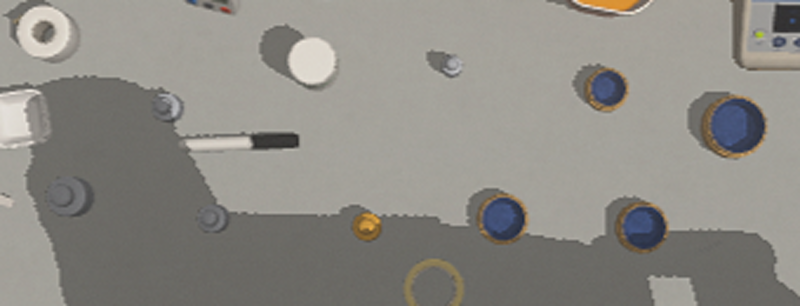

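View pics/side0z.png

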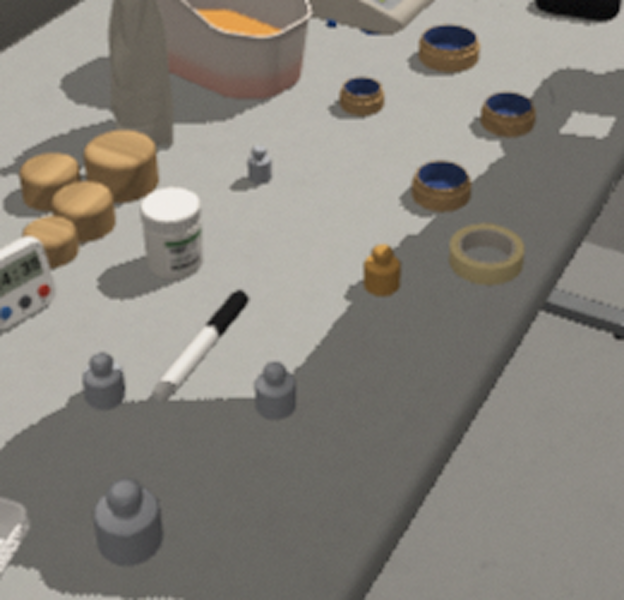

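>>> carry_out:
  plan:
    - [0,0,-0.025,0,0,0.09,1]
    - [0,0,-0.025,0,0,0.09,1]
    - [0,0,-0.025,0,0,0.09,1]
    - [0.024,-0.033,0,0,0,0,1]
    - [0.024,-0.033,0,0,0,0,1]
    - [0.024,-0.033,0,0,0,0,1]
    - [0.024,-0.033,0,0,0,0,1]
    - [0.024,-0.033,0,0,0,0,1]

```text
t: 0.82
tcp_pos: [0.3072, -0.5079, 0.2499]
eef_rot: [1.0, -0.0, -0.0, -0.0]
force: [1.0, -1.6, -0.5]
width: 1.002
```

>>> carry_out:
  plan:
    - [0.024,-0.033,0,0,0,0,1]
    - [0.024,-0.033,0,0,0,0,1]
    - [0.024,-0.033,0,0,0,0,1]
    - [0.024,-0.033,0,0,0,0,1]
    - [0.024,-0.033,0,0,0,0,1]
    - [0.024,-0.033,0,0,0,0,1]
    - [0.024,-0.033,0,0,0,0,1]
    - [0.024,-0.033,0,0,0,0,1]

```text
t: 1.48
tcp_pos: [0.4994, -0.2438, 0.2501]
eef_rot: [1.0, -0.0, 0.0, 0.0]
force: [0.0, -1.9, -0.5]
width: 1.0
```

```bash
cat > look.py <<'E'
import sys; from h import *
n=sys.argv[1]
o=status.get_obs(); im=snapshot('wrist'); pix(im,n+'.png'); np.save('pics/'+n+'_o.npy',{'eef_rot':o['eef_rot'],'tcp_pos':o['tcp_pos']},allow_pickle=True); print(o['t'],o['tcp_pos'].round(4),o['eef_rot'].round(4),np.abs(o['qvel']).max().round(3))
E
python3 look.py w1
```

```text
1.4833 [ 0.4994 -0.2438  0.2501] [ 1.e+00 -1.e-04  0.e+00  0.e+00] 0.881
```

View pics/w1.png

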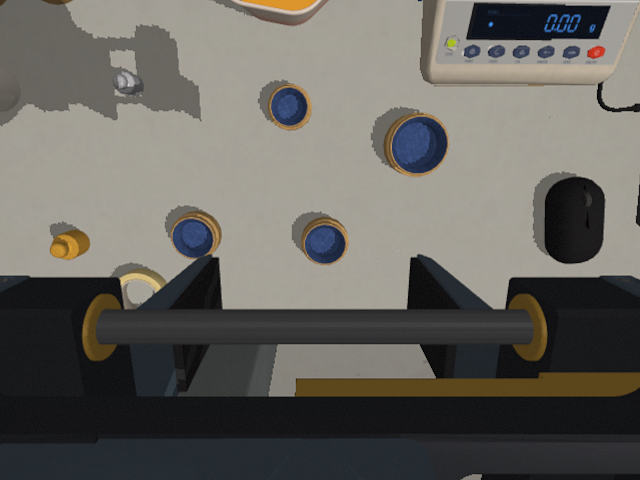

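The wrist view shows all four cases: recesses at (290,105) for the 100 g, (416,145) for the 500 g, and (194,236) and (324,242) for the 200 g pair. The 100 g weight is at (127,82). I'll move over for a second view with a longer baseline.

>>> carry_out:
  plan:
    - [0.01,-0.03,0.005,0,0,0,1]
    - [0.01,-0.03,0.005,0,0,0,1]
    - [0.01,-0.03,0.005,0,0,0,1]
    - [0.01,-0.03,0.005,0,0,0,1]
    - [0.01,-0.03,0.005,0,0,0,1]
    - [0.01,-0.03,0.005,0,0,0,1]
    - [0,0,0,0,0,0,1]

```text
t: 2.12
tcp_pos: [0.5592, -0.0619, 0.219]
eef_rot: [1.0, 0.001, -0.001, -0.0]
force: [-0.8, 0.4, -0.8]
width: 0.998
```

```bash
python3 look.py w2
```

```text
2.1167 [ 0.5592 -0.0619  0.219 ] [ 1.0e+00  1.2e-03 -5.0e-04 -4.0e-04] 0.089
```

View pics/w2.png

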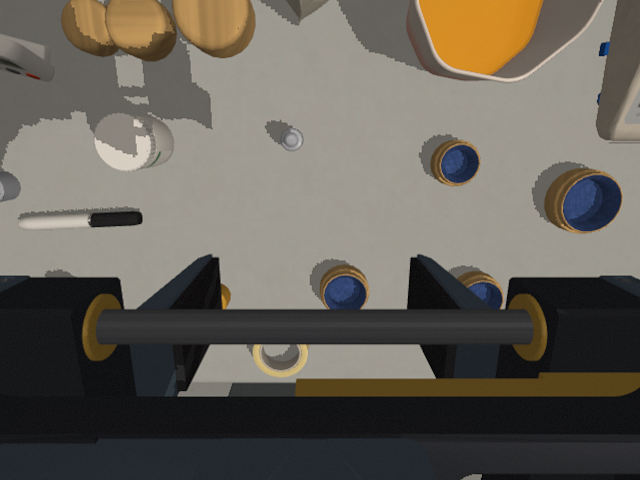

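```bash
cat > cases.py <<'E'
from h import *
def bm(im):
    hsv=cv2.cvtColor(im,cv2.COLOR_RGB2HSV); m=cv2.inRange(hsv,(105,70,25),(130,255,200)); return cv2.morphologyEx(m,cv2.MORPH_CLOSE,np.ones((3,3),np.uint8))
D={}
for n in ['w1','w2','top0','side0']:
    im=cv2.imread(f'pics/{n}.png')[:,:,::-1].copy()
    o=np.load(f'pics/{n}_o.npy',allow_pickle=True).item() if n[0]=='w' else None
    C=cam({'w':'wrist','t':'top','s':'side'}[n[0]],o)
    for e in ells(bm(im)):
        z=0.026; p=onz(C,e[0],z)
        if -.45<p[1]<0 and .38<p[0]<.7: print(n,np.round(e[0],1),np.round(e[1],1),e[3],p.round(4)); D.setdefault((round(p[1]/.08),round(p[0]/.1)),[]).append((n,e[0],C,p))
import pickle; pickle.dump({str(k):[(a[0],a[1],a[3]) for a in v] for k,v in D.items()},open('c.pkl','wb'))
for k,v in D.items():
    for s in [['w1','w2'],['top0','w1'],['top0','side0'],['top0','side0','w1','w2']]:
        l=[(C,uv) for n,uv,C,p in v if n in s]
        if len(l)>1: X,e=tri(l); print(k,s,X.round(4),np.round(e,4))
E
python3 cases.py
```

```text
w1 [324.5 243.8] [37.7 39.2] 1114.0 [ 0.4468 -0.2554  0.026 ]
w1 [192.9 242.1] [38.9 49.1] 1150.5 [ 0.4491 -0.0973  0.026 ]
w1 [418.9 144.6] [52.9 57. ] 2301.0 [ 0.5628 -0.361   0.026 ]
w1 [288.6 106.1] [35. 37.] 977.0 [ 0.604  -0.2152  0.026 ]
w1 [496.   51.2] [10.  16.6] 98.5 [ 0.6588 -0.4359  0.026 ]
w1 [471.4  51.2] [11.2 16.1] 119.0 [ 0.6587 -0.4099  0.026 ]
w2 [483.6 295.4] [26.2 38.7] 524.0 [ 0.4534 -0.2575  0.026 ]
w2 [344.5 293.8] [36.2 41.3] 1077.0 [ 0.4551 -0.0963  0.026 ]
w2 [591.5 202.7] [50.6 61.5] 2380.5 [ 0.5621 -0.3618  0.026 ]
w2 [459.3 163.5] [34.8 38.4] 1008.0 [ 0.604  -0.2143  0.026 ]
top0 [413.5 276.2] [16.6 17.3] 208.0 [ 0.4425 -0.2554  0.026 ]
top0 [353.6 272.5] [16.7 17.2] 208.5 [ 0.4501 -0.0965  0.026 ]
top0 [453.1 232.9] [21.3 22.2] 350.0 [ 0.559  -0.3606  0.026 ]
top0 [398.2 217. ] [12.8 13.8] 110.5 [ 0.6    -0.2144  0.026 ]
side0 [363.8 242.6] [10.4 18.5] 136.5 [ 0.4532 -0.0961  0.026 ]
side0 [391.7 213. ] [ 8.2 17.4] 100.5 [ 0.4457 -0.2547  0.026 ]
side0 [330.5 205.5] [ 5.9 13.1] 51.5 [ 0.6028 -0.2139  0.026 ]
side0 [366.9 185.1] [ 8.6 19.8] 121.0 [ 0.56
[... 456 characters left out ...]
0', 'w1', 'w2'] [ 0.5617 -0.3601  0.0285] [0.0011 0.0008 0.0029 0.0011]
(-3, 6) ['w1', 'w2'] [ 0.604  -0.2151  0.0241] [0.0001 0.0001]
(-3, 6) ['top0', 'w1'] [ 0.6027 -0.2152  0.0183] [0.0018 0.0018]
(-3, 6) ['top0', 'side0'] [ 0.6012 -0.2137  0.0264] [0.0014 0.0014]
(-3, 6) ['top0', 'side0', 'w1', 'w2'] [ 0.6029 -0.2149  0.0249] [0.0012 0.001  0.0027 0.0006]
(-5, 7) ['w1', 'w2'] [ 0.5727 -0.2434  0.4602] [0. 0.]
(-5, 7) ['top0', 'w1'] [ 0.5727 -0.2434  0.4602] [0. 0.]
(-5, 7) ['top0', 'side0', 'w1', 'w2'] [ 0.5727 -0.2434  0.4602] [0. 0.]
(-1, 5) ['top0', 'side0'] [ 0.4515 -0.0959  0.0266] [0.0015 0.0015]
(-1, 5) ['top0', 'side0', 'w1', 'w2'] [ 0.4526 -0.0966  0.0247] [0.0018 0.0025 0.0012]
```

Both case heights match the text: the 500 g rim triangulates to 28 mm and the 100 g rim to 24 mm. Next is w100, seen near (292,138). I'll hover directly over it.

Run:
```python
from h import *
o=np.load('pics/w2_o.npy',allow_pickle=True).item(); C=cam('wrist',o)
print(onz(C,(292,138),.033))
o=np.load('pics/w1_o.npy',allow_pickle=True).item(); C=cam('wrist',o)
print(onz(C,(123,79),.033))
```

```text
[ 0.62989393 -0.03834332  0.033     ]
[ 0.63106009 -0.04066565  0.033     ]
```

>>> carry_out:
  plan:
    - [0.02,-0.01,0.03,0,0,0,1]
    - [0.02,-0.01,0.03,0,0,0,1]
    - [0.02,-0.01,0.03,0,0,0,1]
    - [0,0,0,0,0,0,1]
    - [0,0,0,0,0,0,1]

```text
t: 2.58
tcp_pos: [0.6178, -0.0362, 0.1283]
eef_rot: [1.0, -0.0, -0.002, -0.0]
force: [0.4, -0.7, 0.4]
width: 1.0
```

```bash
python3 look.py w3
```

```text
2.5833 [ 0.6178 -0.0362  0.1283] [ 1.0e+00 -0.0e+00 -1.8e-03 -1.0e-04] 0.064
```

View pics/w3.png

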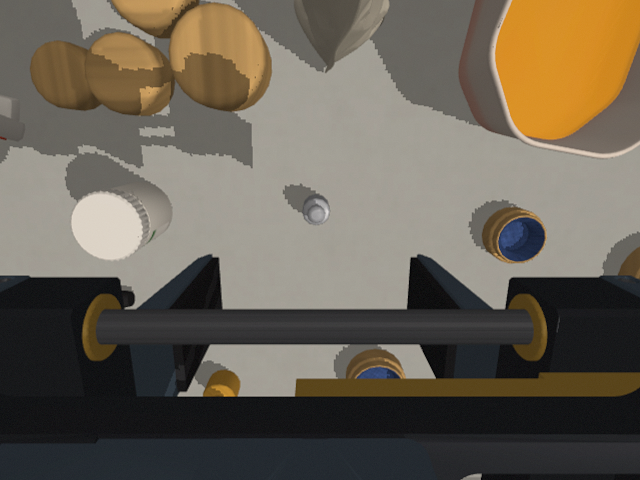

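```bash
cat > zoom.py <<'E'
import sys; from h import *
n,x0,y0,w,h,s=sys.argv[1],*map(int,sys.argv[2:7])
im=cv2.imread(f'pics/{n}.png')[y0:y0+h,x0:x0+w]; cv2.imwrite(f'pics/{n}_z{x0}.png',cv2.resize(im,None,fx=s,fy=s,interpolation=cv2.INTER_CUBIC))
E
python3 zoom.py w3 280 180 70 60 8; python3 zoom.py w2 270 110 50 45 10
```

```text
(no output)
```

View pics/w3_z280.png

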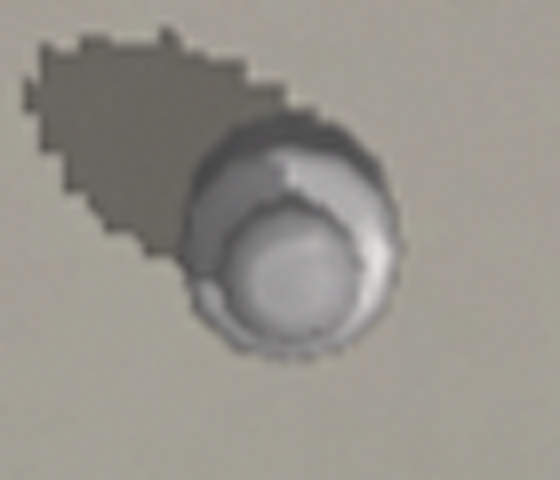

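View pics/w2_z270.png

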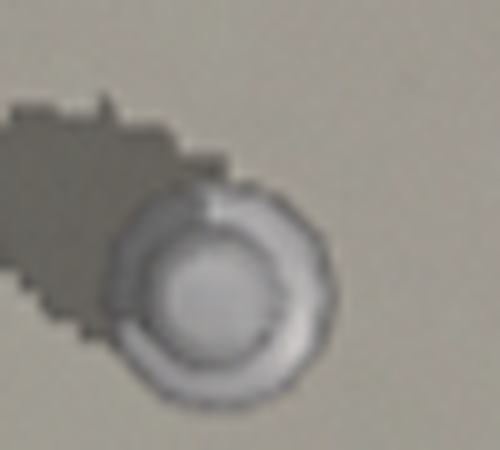

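```bash
python3 - <<'E'
from h import *
L=[]
for n,uv in [('w2',(291,139.5)),('w3',(316.2,213.3))]:
    o=np.load(f'pics/{n}_o.npy',allow_pickle=True).item(); C=cam('wrist',o); L.append((C,uv)); print(onz(C,uv,.034).round(4))
print(tri(L))
print(onz(cam('top'),(331.5,206.5),.034), onz(cam('side'),(287.8,235),.034))
E
python3 zoom.py side0 270 215 40 40 12;python3 zoom.py top0 310 190 40 40 12
```

```text
[ 0.6284 -0.0374  0.034 ]
[ 0.6287 -0.0372  0.034 ]
(array([ 0.62838612, -0.0372146 ,  0.0322912 ]), [np.float64(3.950840066653615e-05), np.float64(3.95084006665632e-05)])
[ 0.62519541 -0.03562928  0.034     ] [ 0.62211849 -0.02852927  0.034     ]
```

View pics/side0_z270.png

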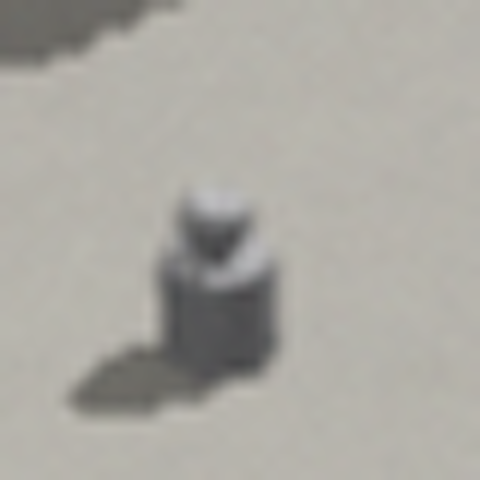

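>>> carry_out:
  plan:
    - [0.01,0.001,0.02,0,0,0,0.5]
    - [0,0,0.025,0,0,0,0.5]
    - [0,0,0.025,0,0,0,0.5]
    - [0,0,0.02,0,0,0,0.5]
    - [0,0,0.008,0,0,0,0.5]
    - [0,0,0,0,0,0,0.5]
    - [0,0,0,0,0,0,0.5]
  squeeze: 20

```text
t: 3.22
tcp_pos: [0.6293, -0.0374, 0.0337]
eef_rot: [1.0, -0.0, 0.001, 0.0]
force: [1.7, -0.1, 0.9]
width: 0.525
```

```bash
python3 look.py w4; python3 zoom.py w4 200 150 240 180 3
```

```text
3.2167 [ 0.6293 -0.0374  0.0337] [ 1.e+00 -3.e-04  8.e-04  1.e-04] 0.013
```

View pics/w4_z200.png

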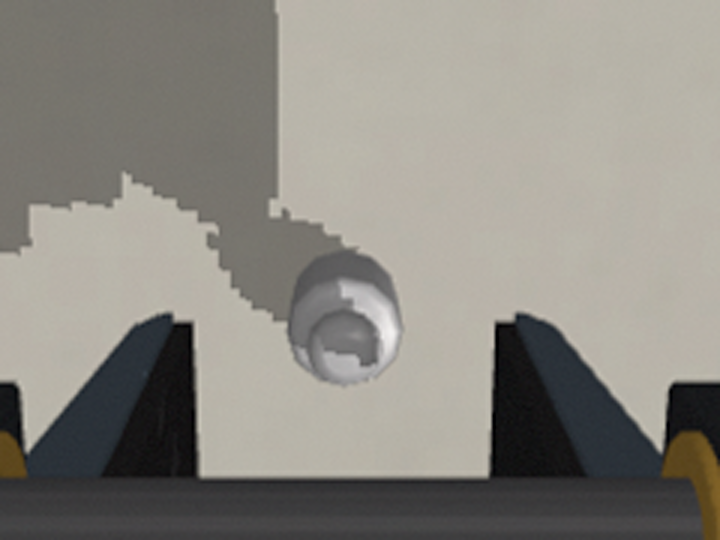

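>>> carry_out:
  plan:
    - [0,0,0.0065,0,0,0,0.45]
    - [0,0,0,0,0,0,0.3]
    - [0,0,0,0,0,0,0.2]

```text
t: 3.52
tcp_pos: [0.6289, -0.0368, 0.026]
eef_rot: [1.0, -0.0, 0.0, 0.0]
force: [-0.5, 0.3, -0.8]
width: 0.335
```

Run:
```python
from h import *
o=np.load(f'pics/w4_o.npy',allow_pickle=True).item(); C=cam('wrist',o); print(onz(C,(314.6,265.),.034).round(4))
```

```text
[ 0.6288 -0.037   0.034 ]
```

>>> carry_out:
  plan:
    - [0,0,-0.001,0,0,0,0.2]
    - [0,0,0,0,0,0,0.1]
    - [0,0,0,0,0,0,0]
    - [0,0,0,0,0,0,0]
    - [0,0,0,0,0,0,0]
  squeeze: 20

```text
t: 3.93
tcp_pos: [0.6287, -0.0368, 0.0266]
eef_rot: [1.0, -0.0, 0.0, 0.0]
force: [-0.7, 0.9, -0.3]
width: 0.005
```

The jaws shut to 0.005, so they missed the knob. I'll look before doing anything else.

```bash
python3 look.py w5; python3 zoom.py w5 200 150 240 180 3
python3 - <<'E'
from h import *
pix(snapshot('side'),'side1.png')
E
python3 zoom.py side1 220 150 200 150 4
```

```text
3.9333 [ 0.6287 -0.0368  0.0266] [ 1.e+00 -1.e-04  0.e+00  0.e+00] 0.002
```

View pics/w5_z200.png

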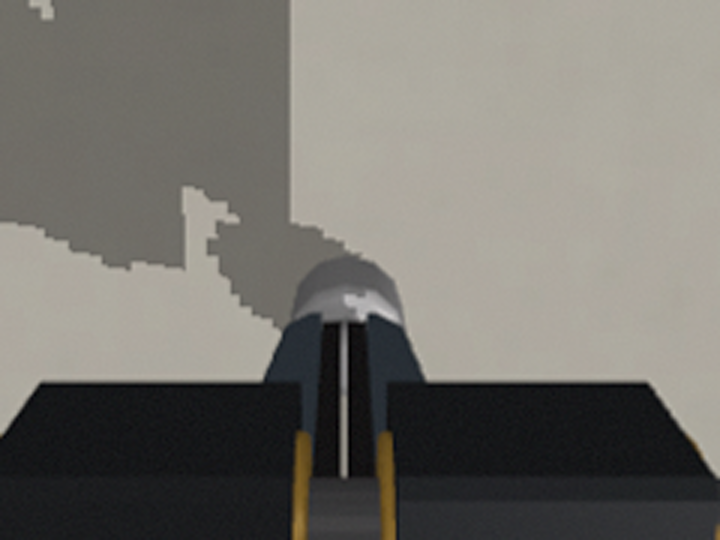

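View pics/side1_z220.png

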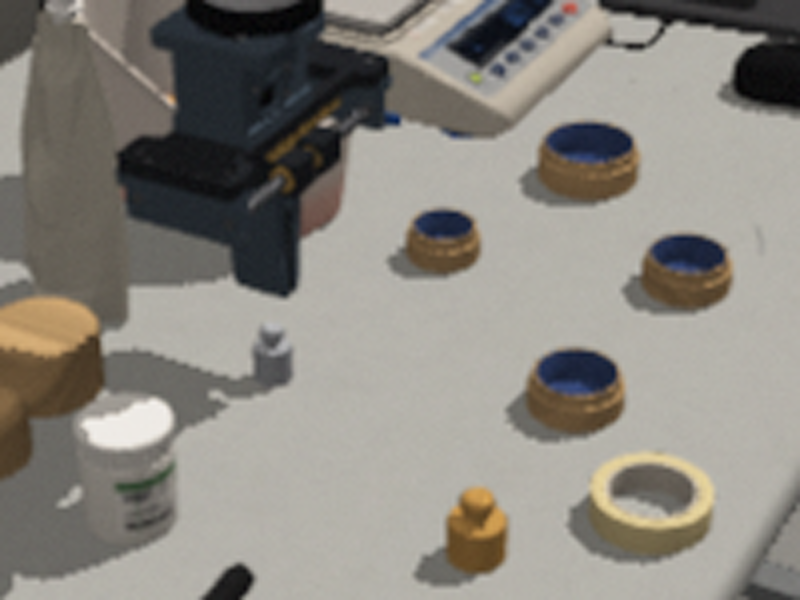

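```bash
python3 - <<'E'
from h import *
S=cam('side');T=cam('top')
print(proj(S,[.6287,-.0368,.0266]),proj(S,[.6287,-.0368,.047]),proj(S,[.6287,-.0368,.038]), proj(S,[.6287,-.0368,.0]))
print(tri([(S,(287.6,232)),(T,(331.5,206.5))]))
d=calibration('side');
E
python3 zoom.py top0 310 190 40 40 12
```

```text
[287.35674531 235.1838443 ] [287.05487523 228.07761309] [287.18873858 231.22884923] [287.74214967 244.25653055]
(array([ 0.62548763, -0.03514272,  0.03762079]), [np.float64(0.0009128218234998513), np.float64(0.000912821823499801)])
```

View pics/top0_z310.png

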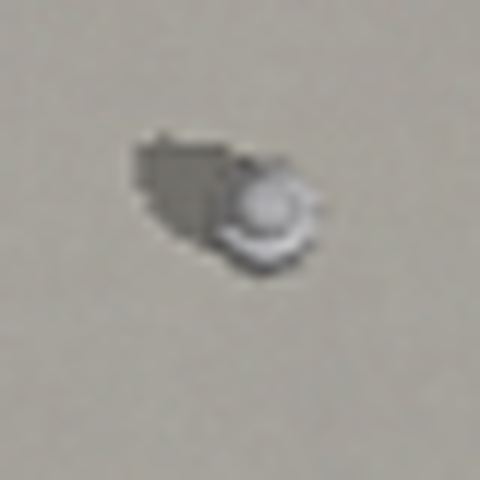

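```bash
python3 zoom.py side1 265 195 40 50 12
python3 - <<'E'
from h import *
S=cam('side')
for z in [.0266,.05,.055,.06,.065,.07]:
    print(z,[((proj(S,[.6287+sx*.016,-.0368+sy*.0135,z])-[265,195])*12).round().astype(int).tolist() for sx in(-1,1) for sy in (-1,1)])
E
```

```text
0.0266 [[371, 470], [302, 536], [236, 430], [165, 494]]
0.05 [[368, 373], [298, 438], [231, 332], [160, 396]]
0.055 [[367, 352], [297, 416], [230, 311], [159, 375]]
0.06 [[366, 330], [296, 395], [229, 290], [158, 353]]
0.065 [[366, 309], [295, 373], [228, 269], [156, 332]]
0.07 [[365, 287], [295, 351], [227, 248], [155, 310]]
```

View pics/side1_z265.png

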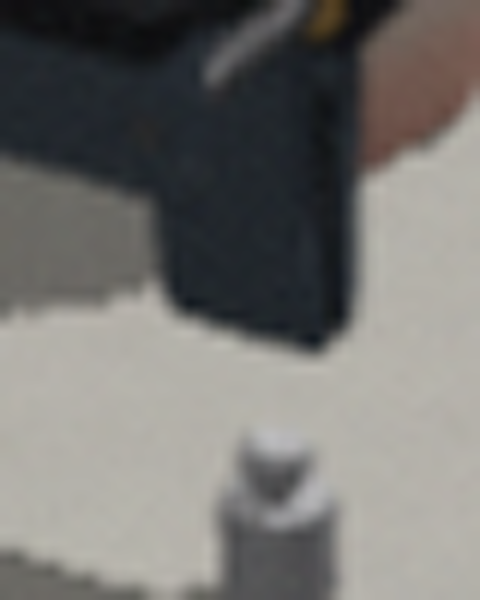

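The side view shows the fingertips at about z = 0.068 while the reported TCP is at 0.027, so the real tips sit about 42 mm behind the reported TCP. The wrist view gives the same answer: a 91 mm opening spanning 194 px puts the tips at 0.176 m depth. I'll open the jaws, go lower and check in the side view.

>>> carry_out:
  plan:
    - [0,0,0,0,0,0,0.5]
    - [0,0,0,0,0,0,0.5]
    - [0,0,0,0,0,0,0.5]
    - [0,0,0.01,0,0,0,0.5]
    - [0,0,0.01,0,0,0,0.5]
    - [0,0,0.006,0,0,0,0.5]
    - [0,0,0,0,0,0,0.5]

```text
t: 4.62
tcp_pos: [0.6273, -0.0367, -0.0016]
eef_rot: [1.0, -0.0, -0.001, -0.0]
force: [-0.3, 0.3, -0.1]
width: 0.481
```

```bash
python3 look.py w6
python3 - <<'E'
from h import *
pix(snapshot('side'),'side2.png')
o=status.get_obs(); p=o['tcp_pos'];w=.091*o['width']/2; print(p,o['width'])
S=cam('side')
for d in [.036,.04,.044]:
    print(d,[((proj(S,[p[0]+sx*.016,p[1]+sy,p[2]+d])-[255,195])*10).round().astype(int).tolist() for sx in(-1,1) for sy in (-w-.0135,-w,w,w+.0135)])
E
python3 zoom.py side2 255 195 60 60 10
```

```text
4.6167 [ 0.6273 -0.0367 -0.0016] [ 1.0e+00 -1.0e-04 -1.4e-03 -1.0e-04] 0.021
[ 6.28299123e-01 -3.67437873e-02 -1.33382675e-04] 0.49934437754181354
0.036 [[457, 316], [429, 342], [331, 434], [301, 462], [344, 283], [316, 309], [217, 399], [186, 426]]
0.04 [[456, 302], [428, 328], [331, 420], [301, 448], [344, 269], [315, 295], [216, 385], [185, 412]]
0.044 [[456, 288], [428, 315], [330, 406], [300, 434], [343, 255], [315, 281], [215, 371], [184, 398]]
```

View pics/side2_z255.png

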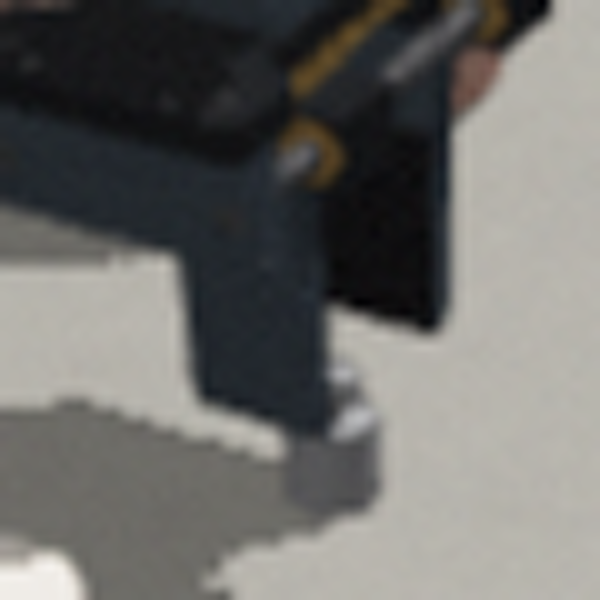

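>>> carry_out:
  plan:
    - [0.0005,0,0.006,0,0,0,0.4]
    - [0,0,0.005,0,0,0,0.3]
    - [0,0,0,0,0,0,0.3]
    - [0,0,0,0,0,0,0.2]
    - [0,0,0,0,0,0,0.1]
    - [0,0,0,0,0,0,0]
    - [0,0,0,0,0,0,0]
  squeeze: 15

```text
t: 5.3
tcp_pos: [0.6293, -0.0368, -0.0103]
eef_rot: [1.0, -0.0, 0.0, 0.0]
force: [-0.7, -0.1, -1.0]
width: 0.155
```

```bash
python3 look.py w7; python3 zoom.py w7 200 150 240 180 3;  python3 - <<'E'
from h import *
pix(snapshot('side'),'side3.png')
o=status.get_obs(); print(o['tcp_pos'].round(4),o['width'].__round__(3),o['force'].round(1))
E
python3 zoom.py side3 255 195 60 60 10
```

```text
5.3 [ 0.6293 -0.0368 -0.0103] [ 1.e+00 -1.e-04  1.e-04  0.e+00] 0.002
[ 0.6293 -0.0368 -0.0103] 0.156 [-0.4 -0.2 -0.2]
```

View pics/side3_z255.png

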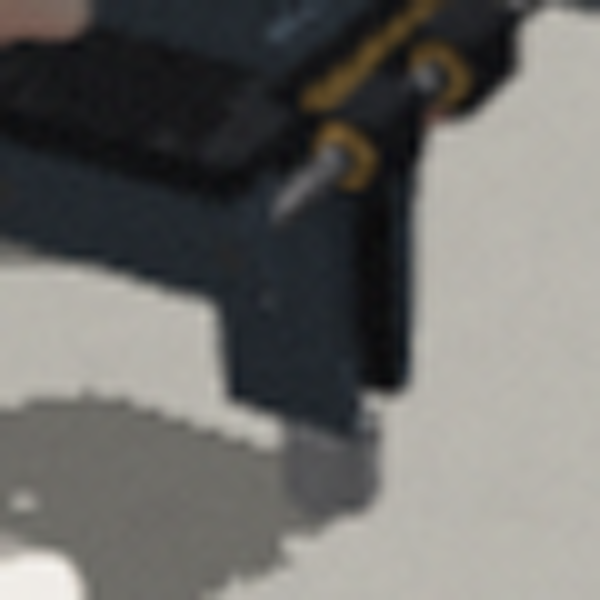

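Width 0.156, or 14.2 mm, matches the 15 mm knob. Now a lift test.

>>> carry_out:
  plan:
    - [0,0,-0.005,0,0,0,0]
    - [0,0,-0.01,0,0,0,0]
    - [0,0,-0.015,0,0,0,0]
    - [0,0,-0.02,0,0,0,0]
    - [0,0,-0.015,0,0,0,0]
    - [0,0,0,0,0,0,0]
  squeeze: 20

```text
t: 5.9
tcp_pos: [0.6316, -0.037, 0.0589]
eef_rot: [1.0, -0.0, 0.003, 0.0]
force: [1.3, -0.3, -0.4]
width: 0.154
```

```bash
python3 look.py w8
python3 - <<'E'
from h import *
pix(snapshot('side'),'side4.png')
o=status.get_obs(); print(o['tcp_pos'].round(4),o['width'].__round__(3),o['force'].round(1))
E
python3 zoom.py side4 250 165 80 80 8; python3 zoom.py w8 200 150 240 180 3
```

```text
5.9 [ 0.6316 -0.037   0.0589] [ 1.0e+00 -1.0e-04  2.7e-03  2.0e-04] 0.05
[ 0.6298 -0.0369  0.0557] 0.152 [ 0.3 -0.  -1.5]
```

View pics/side4_z250.png

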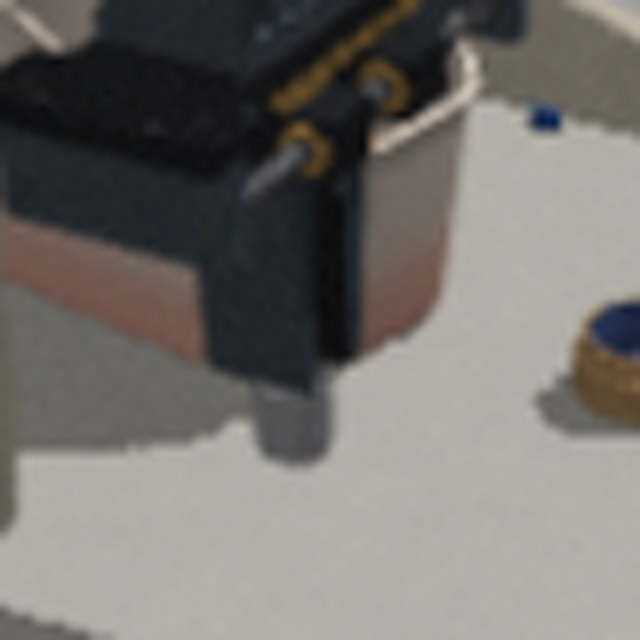

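View pics/w8_z200.png

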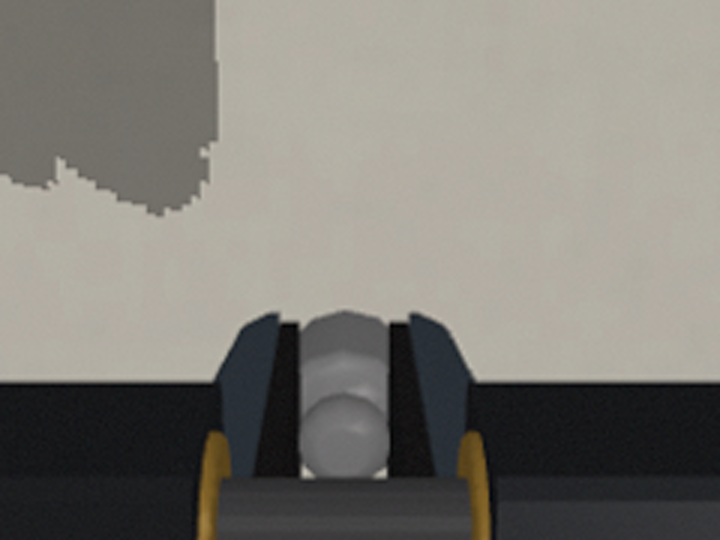

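The lift holds: w100 hangs upright at width 0.152. Before carrying it to case100 I'll check the clearance to the bin.

Run:
```python
from h import *
T=cam('top')
for z in (.0,.08,.1): print([onz(T,uv,z).round(3).tolist() for uv in [(378,178),(395,186),(412,184)]])
o=np.load('pics/w3_o.npy',allow_pickle=True).item(); C=cam('wrist',o)
for z in (.08,.1): print([onz(C,uv,z).round(3).tolist() for uv in [(520,140),(600,155)]])
print(tri([(T,(395,185)),(C,(580,155))]))
```

```text
[[0.71, -0.163, 0.0], [0.689, -0.209, 0.0], [0.695, -0.256, 0.0]]
[[0.694, -0.154, 0.08], [0.673, -0.198, 0.08], [0.679, -0.241, 0.08]]
[[0.69, -0.152, 0.1], [0.67, -0.195, 0.1], [0.675, -0.238, 0.1]]
[[0.688, -0.173, 0.08], [0.678, -0.228, 0.08]]
[[0.688, -0.162, 0.1], [0.679, -0.213, 0.1]]
(array([ 0.67557558, -0.19603686,  0.10327774]), [np.float64(0.00423115265358399), np.float64(0.004231152653583911)])
```

>>> carry_out:
  plan:
    - [-0.003,0.02,0,0,0,0,0]
    - [-0.003,0.025,0,0,0,0,0]
    - [-0.004,0.03,0,0,0,0,0]
    - [-0.005,0.03,0,0,0,0,0]
    - [-0.004,0.03,0,0,0,0,0]
    - [-0.003,0.025,0,0,0,0,0]
    - [-0.003,0.018,0,0,0,0,0]
    - [0,0,0,0,0,0,0]

```text
t: 6.67
tcp_pos: [0.6031, -0.2175, 0.0536]
eef_rot: [1.0, -0.001, -0.0, -0.0]
force: [0.8, -0.9, -1.2]
width: 0.155
```

```bash
python3 look.py w9; python3 zoom.py w9 200 150 240 180 3
python3 - <<'E'
from h import *
o=status.get_obs(); print(o['tcp_pos'].round(4),o['width'].__round__(3),o['force'].round(1))
E
```

```text
6.6667 [ 0.6031 -0.2175  0.0536] [ 1.0e+00 -1.3e-03 -5.0e-04 -0.0e+00] 0.051
[ 0.6033 -0.2159  0.0536] 0.15 [-0.8  0.   0.9]
```

View pics/w9_z200.png

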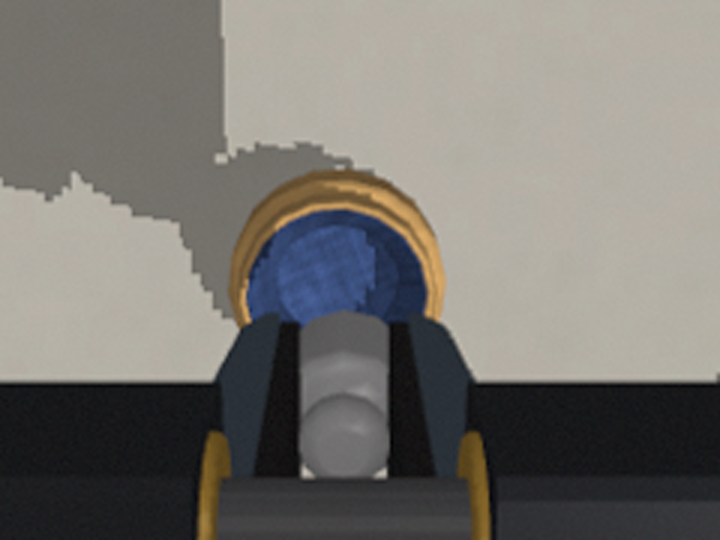

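Run:
```python
from h import *
from cases import bm
im=cv2.imread('pics/w9.png')[:,:,::-1].copy(); o=np.load('pics/w9_o.npy',allow_pickle=True).item(); C=cam('wrist',o)
m=bm(im)[200:262,270:360]; ys=np.arange(20,50)
pts=[]
for y in range(16,56):
    x=np.where(m[y]>0)[0]
    if len(x): pts+= [(270+x[0]-.5,200+y),(270+x[-1]+.5,200+y)]
for x in range(275,350):
    q=np.where(m[:,x-270]>0)[0]
    if len(q): pts.append((x,200+q[0]-.5))
P=np.array([onz(C,p,.024)[:2] for p in pts])
from scipy.optimize import least_squares
f=least_squares(lambda c:np.hypot(*(P-c[:2]).T)-c[2],[.604,-.215,.02],loss='soft_l1',f_scale=.0005); print(f.x.round(4),np.abs(f.fun).mean())
print(onz(C,(314.6,295.6),.0536+.0103+.034).round(4), o['tcp_pos'])
```

```text
w1 [324.5 243.8] [37.7 39.2] 1114.0 [ 0.4468 -0.2554  0.026 ]
w1 [192.9 242.1] [38.9 49.1] 1150.5 [ 0.4491 -0.0973  0.026 ]
w1 [418.9 144.6] [52.9 57. ] 2301.0 [ 0.5627 -0.361   0.026 ]
w1 [288.6 106.1] [35. 37.] 977.0 [ 0.604  -0.2152  0.026 ]
w1 [496.   51.2] [10.  16.6] 98.5 [ 0.6588 -0.4359  0.026 ]
w1 [471.4  51.2] [11.2 16.1] 119.0 [ 0.6587 -0.4099  0.026 ]
w2 [483.6 295.4] [26.2 38.7] 524.0 [ 0.4534 -0.2575  0.026 ]
w2 [344.5 293.8] [36.2 41.3] 1077.0 [ 0.4551 -0.0963  0.026 ]
w2 [591.5 202.7] [50.6 61.5] 2380.5 [ 0.5621 -0.3618  0.026 ]
w2 [459.3 163.5] [34.8 38.4] 1008.0 [ 0.604  -0.2143  0.026 ]
top0 [413.5 276.2] [16.6 17.3] 208.0 [ 0.4425 -0.2554  0.026 ]
top0 [353.6 272.5] [16.7 17.2] 208.5 [ 0.4501 -0.0965  0.026 ]
top0 [453.1 232.9] [21.3 22.2] 350.0 [ 0.559  -0.3606  0.026 ]
top0 [398.2 217. ] [12.8 13.8] 110.5 [ 0.6    -0.2144  0.026 ]
side0 [363.8 242.6] [10.4 18.5] 136.5 [ 0.4532 -0.0961  0.026 ]
side0 [391.7 213. ] [ 8.2 17.4] 100.5 [ 0.4457 -0.2547  0.026 ]
side0 [330.5 205.5] [ 5.9 13.1] 51.5 [ 0.6028 -0.2139  0.026 ]
side0 [366.9 185.1] [ 8.6 19.8] 121.0 [ 0.56
[... 568 characters left out ...]
.0241] [0.0001 0.0001]
(-3, 6) ['top0', 'w1'] [ 0.6027 -0.2152  0.0183] [0.0018 0.0018]
(-3, 6) ['top0', 'side0'] [ 0.6012 -0.2137  0.0264] [0.0014 0.0014]
(-3, 6) ['top0', 'side0', 'w1', 'w2'] [ 0.6029 -0.2149  0.0249] [0.0012 0.001  0.0027 0.0006]
(-5, 7) ['w1', 'w2'] [ 0.5727 -0.2434  0.4602] [0. 0.]
(-5, 7) ['top0', 'w1'] [ 0.5727 -0.2434  0.4602] [0. 0.]
(-5, 7) ['top0', 'side0', 'w1', 'w2'] [ 0.5727 -0.2434  0.4602] [0. 0.]
(-1, 5) ['top0', 'side0'] [ 0.4515 -0.0959  0.0266] [0.0015 0.0015]
(-1, 5) ['top0', 'side0', 'w1', 'w2'] [ 0.4526 -0.0966  0.0247] [0.0018 0.0025 0.0012]
[ 0.6034 -0.2151  0.0198] 0.0003014121204327127
[ 0.6027 -0.217   0.0979] [ 0.60314609 -0.21747086  0.05362687]
```

>>> carry_out:
  plan:
    - [0.001,-0.0005,0.018,0,0,0,0]
    - [0,0,0.012,0,0,0,0]
    - [0,0,0.006,0,0,0,0]
    - [0,0,0.006,0,0,0,0]
    - [0,0,0.006,0,0,0,0]
    - [0,0,0.005,0,0,0,0]
    - [0,0,0.001,0,0,0,0]
    - [0,0,0,0,0,0,0]

```text
t: 7.38
tcp_pos: [0.6051, -0.2142, 0.0003]
eef_rot: [1.0, -0.0, -0.0, -0.0]
force: [-0.4, 0.1, -0.5]
width: 0.146
```

>>> carry_out:
  plan:
    - [-0.0008,0.0008,0,0,0,0,0]
    - [0,0,0.0015,0,0,0,0]
    - [0,0,0.001,0,0,0,0]
    - [0,0,0,0,0,0,0]

```text
t: 7.72
tcp_pos: [0.6044, -0.2151, -0.0019]
eef_rot: [1.0, -0.0, 0.0, 0.0]
force: [0.7, 0.4, -1.2]
width: 0.15
```

>>> carry_out:
  plan:
    - [0,0,0.001,0,0,0,0]
    - [0,0,0,0,0,0,0]
    - [0,0,0,0,0,0,0]

```text
t: 7.97
tcp_pos: [0.6048, -0.2153, -0.0025]
eef_rot: [1.0, -0.0, 0.0, 0.0]
force: [-0.8, -1.0, 5.2]
width: 0.15
```

```bash
python3 look.py w10
python3 - <<'E'
from h import *
pix(snapshot('side'),'side5.png')
o=status.get_obs(); print(o['tcp_pos'].round(4),o['width'].__round__(3),o['force'].round(1))
E
python3 zoom.py side5 300 160 80 80 8;python3 zoom.py w10 200 150 240 180 3
```

```text
7.9667 [ 0.6048 -0.2153 -0.0025] [ 1.e+00 -1.e-04  3.e-04  2.e-04] 0.002
[ 0.6047 -0.2154 -0.0025] 0.155 [-0.9 -1.3  5.4]
```

View pics/side5_z300.png

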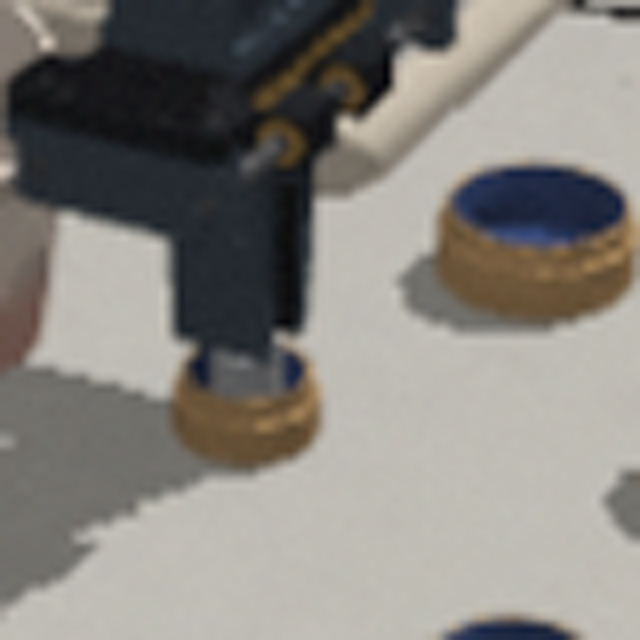

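View pics/w10_z200.png

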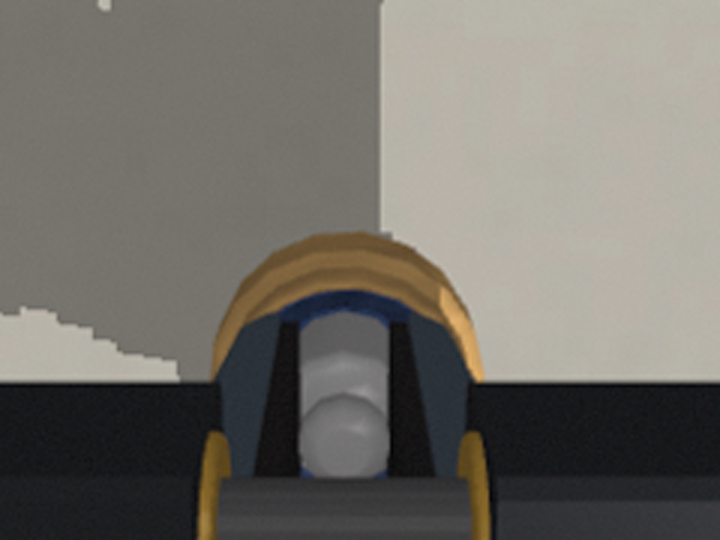

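Contact force of 5.2 N at TCP z = -0.0025, exactly 8 mm above the grasp height, so w100 is seated. Release and rise.

>>> carry_out:
  plan:
    - [0,0,0,0,0,0,0.1]
    - [0,0,0,0,0,0,0.3]
    - [0,0,0,0,0,0,0.4]
    - [0,0,0,0,0,0,0.4]
    - [0,0,-0.01,0,0,0,0.4]
    - [0,0,-0.03,0,0,0,0.5]
    - [0,0,-0.035,0,0,0,0.6]
    - [0,0,-0.04,0,0,0,0.7]

```text
t: 8.73
tcp_pos: [0.6033, -0.2146, 0.1127]
eef_rot: [1.0, -0.0, -0.001, -0.0]
force: [0.5, -0.7, -0.5]
width: 0.585
```

```bash
python3 look.py w11; python3 zoom.py w11 200 150 240 180 3
```

```text
8.7333 [ 0.6033 -0.2146  0.1127] [ 1.0e+00 -1.0e-04 -1.2e-03 -5.0e-04] 0.803
```

View pics/w11_z200.png

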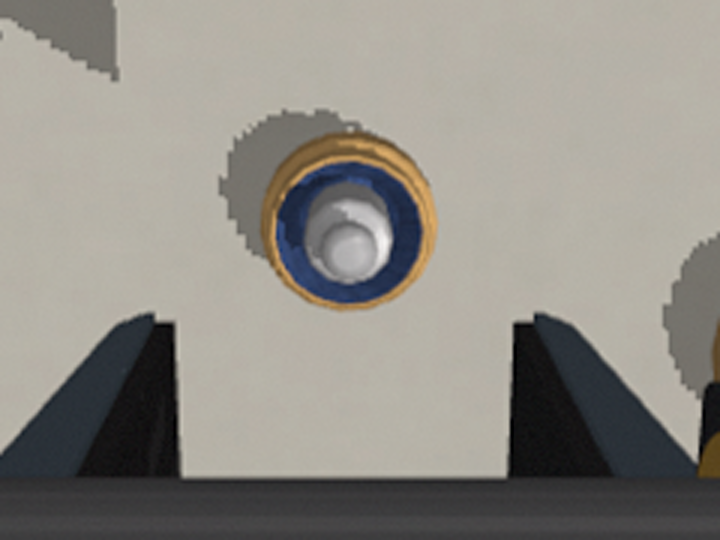

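>>> carry_out:
  plan:
    - [-0.012,-0.034,0,0,0,0,0.7]
    - [-0.012,-0.034,0,0,0,0,0.7]
    - [-0.012,-0.034,0,0,0,0,0.7]
    - [-0.012,-0.034,0,0,0,0,0.7]
    - [-0.012,-0.034,0,0,0,0,0.7]
    - [-0.012,-0.034,0,0,0,0,0.7]
    - [-0.012,-0.034,0,0,0,0,0.7]
    - [-0.012,-0.034,0,0,0,0,0.7]

```text
t: 9.45
tcp_pos: [0.5077, 0.0584, 0.1126]
eef_rot: [1.0, -0.0, 0.0, -0.0]
force: [0.6, 0.9, 0.8]
width: 0.703
```

>>> carry_out:
  plan:
    - [-0.012,-0.034,0,0,0,0,0.7]
    - [-0.012,-0.034,0,0,0,0,0.7]
    - [-0.012,-0.034,0,0,0,0,0.7]
    - [-0.012,-0.034,0,0,0,0,0.7]
    - [-0.012,-0.034,0,0,0,0,0.7]
    - [0,0,0,0,0,0,0.7]
    - [0,0,0,0,0,0,0.7]

```text
t: 10.03
tcp_pos: [0.448, 0.2284, 0.1125]
eef_rot: [1.0, 0.001, 0.0, -0.0]
force: [-0.8, 0.5, -0.2]
width: 0.699
```

```bash
python3 look.py w12
```

```text
10.0333 [0.448  0.2284 0.1125] [ 1.0e+00  1.5e-03  3.0e-04 -1.0e-04] 0.05
```

View pics/w12.png

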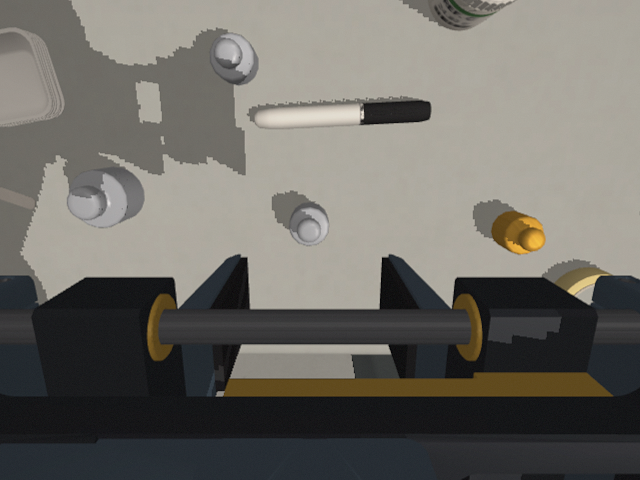

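The w11 picture shows w100 upright and centred in case100. In w12 the knobs are at (310,231) for the near 200 g, (229,50) for the other 200 g and (88,203) for the 500 g. I'll zoom in for centres.

```bash
python3 zoom.py w12 280 190 70 60 8; python3 zoom.py w12 200 20 70 70 8;python3 zoom.py w12 60 160 90 70 8; cd pics; python3 -c "
import cv2,numpy as np
a=[cv2.imread(f'w12_z{k}.png') for k in (280,200,60)]
H=max(i.shape[0] for i in a)
cv2.imwrite('m12.png',cv2.resize(np.hstack([cv2.copyMakeBorder(i,0,H-i.shape[0],0,0,0) for i in a]),None,fx=.43,fy=.43))"
```

```text
(no output)
```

View pics/w12_z280.png

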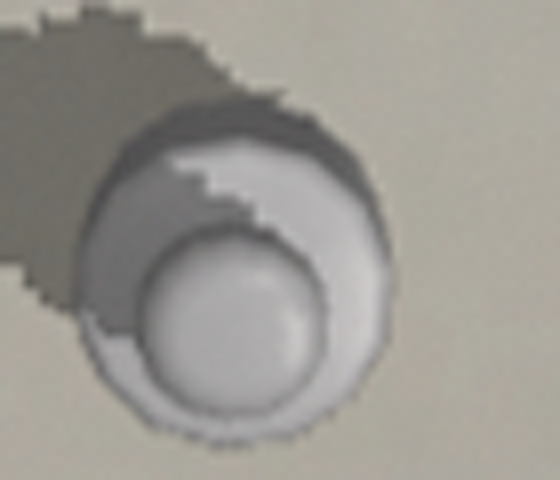

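View pics/w12_z60.png

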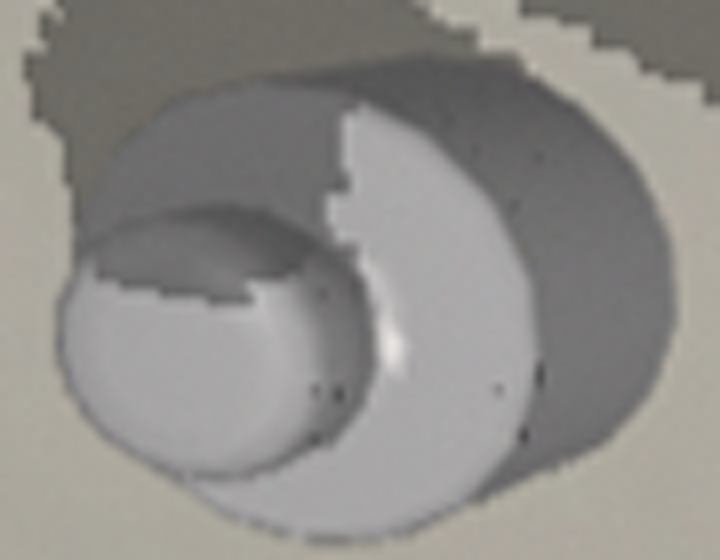

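View pics/w12_z200.png

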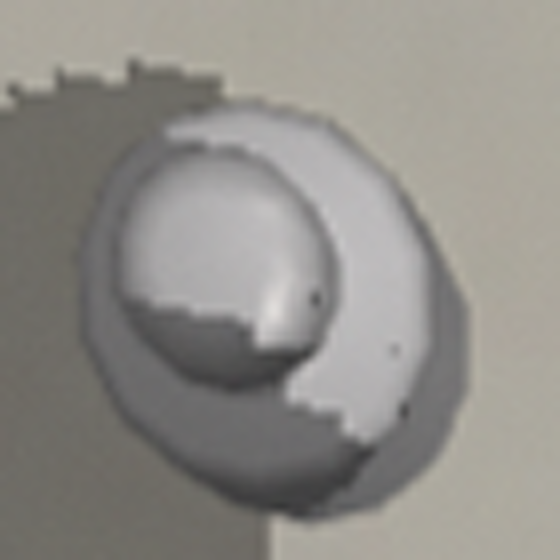

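Run:
```python
from h import *
o=np.load('pics/w12_o.npy',allow_pickle=True).item(); C=cam('wrist',o); S=cam('side');T=cam('top')
im=cv2.imread('pics/side0.png'); 
for n,uv,z in [('b',(308.6,230.2),.0365),('a',(228.1,53.1),.0365),('500',(86.7,202.4),.047)]:
    X=onz(C,uv,z);print(n,X.round(4),proj(S,X).round(1),proj(T,X).round(1))
# side knob: zoom coords from side0z (scale2.4, off 180,170)
for n,uv,s in [('b',(308.6,230.2),(275,375)),('a',(228.1,53.1),(102,364)),('500',(86.7,202.4),(126,497))]:
    uvs=(180+s[0]/2.4,170+s[1]/2.4); print(n,tri([(C,uv),(S,uvs)])[0].round(4))
```

```text
b [0.4495 0.2335 0.0365] [293.8 325.3] [229.2 271.1]
a [0.577  0.2894 0.0365] [221.2 321.1] [209.4 223. ]
500 [0.4732 0.3979 0.047 ] [230.6 376.7] [166.3 261.3]
b [0.4486 0.2332 0.034 ]
a [0.576  0.2889 0.0355]
500 [0.4718 0.3973 0.0464]
```

>>> carry_out:
  plan:
    - [0.0015,-0.005,0.025,0,0,0,0.6]
    - [0,0,0.03,0,0,0,0.6]
    - [0,0,0.03,0,0,0,0.6]
    - [0,0,0.015,0,0,0,0.6]
    - [0,0,0.01,0,0,0,0.6]
    - [0,0,0,0,0,0,0.6]
    - [0,0,0,0,0,0,0.6]
  squeeze: 20

```text
t: 10.67
tcp_pos: [0.4505, 0.2314, 0.0024]
eef_rot: [1.0, -0.001, -0.0, 0.0]
force: [1.1, 0.2, 0.2]
width: 0.602
```

```bash
python3 look.py w13; python3 zoom.py w13 200 150 240 180 3
python3 - <<'E'
from h import *
o=status.get_obs(); print(o['tcp_pos'].round(4),o['width'].__round__(3),o['force'].round(1))
E
```

```text
10.6667 [0.4505 0.2314 0.0024] [ 1.e+00 -6.e-04 -0.e+00  0.e+00] 0.024
[0.4508 0.2318 0.0029] 0.598 [0.5 0.1 0.1]
```

View pics/w13_z200.png

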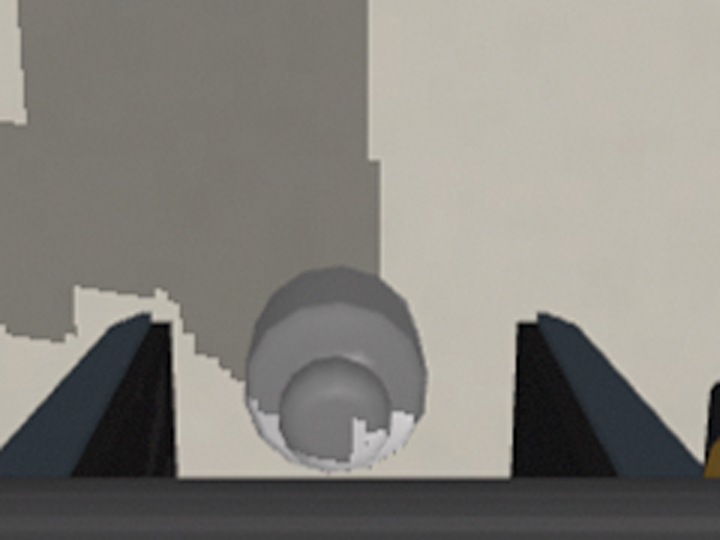

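>>> carry_out:
  plan:
    - [-0.0005,-0.0015,0.006,0,0,0,0.5]
    - [0,0,0.0055,0,0,0,0.4]
    - [0,0,0,0,0,0,0.3]
    - [0,0,0,0,0,0,0.2]
    - [0,0,0,0,0,0,0.1]
    - [0,0,0,0,0,0,0]
    - [0,0,0,0,0,0,0]
  squeeze: 20

```text
t: 11.3
tcp_pos: [0.4496, 0.2335, -0.0093]
eef_rot: [1.0, -0.0, 0.0, -0.0]
force: [-1.0, -1.4, 0.8]
width: 0.196
```

>>> carry_out:
  plan:
    - [0,0,-0.005,0,0,0,0]
    - [0,0,-0.015,0,0,0,0]
    - [0,0,-0.03,0,0,0,0]
    - [0,0,-0.03,0,0,0,0]
    - [0,0,-0.01,0,0,0,0]
    - [0,0.015,0,0,0,0,0]
    - [0,0.025,0,0,0,0,0]
    - [0,0.033,0,0,0,0,0]
  squeeze: 30

```text
t: 11.97
tcp_pos: [0.4495, 0.1606, 0.0807]
eef_rot: [1.0, 0.001, 0.0, -0.0]
force: [-0.7, 0.8, -2.3]
width: 0.192
```

```bash
python3 look.py w14; python3 zoom.py w14 200 150 240 180 3
```

```text
11.9667 [0.4495 0.1606 0.0807] [ 1.e+00  9.e-04  4.e-04 -2.e-04] 0.811
```

View pics/w14_z200.png

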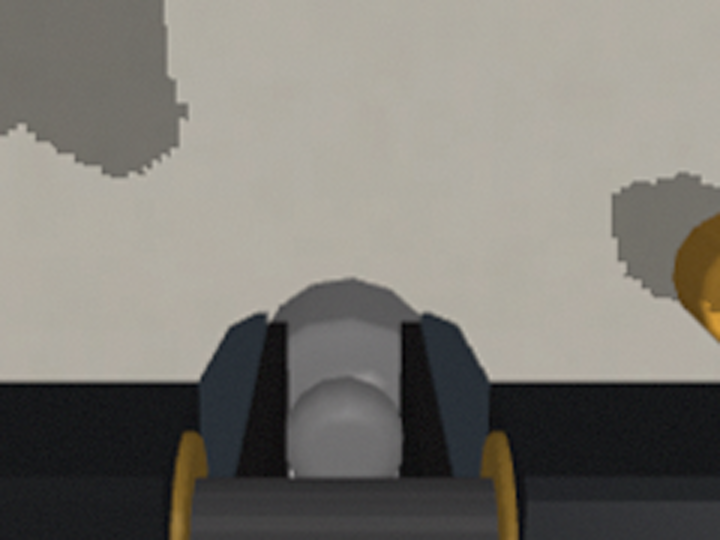

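>>> carry_out:
  plan:
    - [0,0.035,0,0,0,0,0]
    - [0,0.035,0,0,0,0,0]
    - [0,0.035,0,0,0,0,0]
    - [0,0.035,0,0,0,0,0]
    - [0,0.035,0,0,0,0,0]
    - [0,0.033,0,0,0,0,0]
    - [-0.005,0.03,0,0,0,0,0]
    - [-0.005,0.02,0,0,0,0,0]

```text
t: 12.68
tcp_pos: [0.439, -0.0997, 0.0804]
eef_rot: [1.0, -0.001, 0.0, 0.0]
force: [0.6, 0.1, -2.1]
width: 0.195
```

>>> carry_out:
  plan:
    - [0,0,0,0,0,0,0]
    - [0,0,0,0,0,0,0]

```text
t: 12.85
tcp_pos: [0.4389, -0.0982, 0.0802]
eef_rot: [1.0, -0.001, -0.0, -0.0]
force: [0.6, 0.7, -1.9]
width: 0.196
```

```bash
python3 look.py w15; python3 zoom.py w15 200 150 240 180 3
cat > rim.py <<'E'
import sys
from h import *
from scipy.optimize import least_squares
def bm(im):
    hsv=cv2.cvtColor(im,cv2.COLOR_RGB2HSV); m=cv2.inRange(hsv,(105,70,25),(130,255,200)); return cv2.morphologyEx(m,cv2.MORPH_CLOSE,np.ones((3,3),np.uint8))
def rim(n,x0,x1,y0,y1,z,guess,R):
    im=cv2.imread(f'pics/{n}.png')[:,:,::-1].copy(); o=np.load(f'pics/{n}_o.npy',allow_pickle=True).item(); C=cam('wrist',o)
    m=bm(im); pts=[]
    for y in range(y0,y1):
        x=np.where(m[y,x0:x1]>0)[0]
        if len(x)>1: pts+=[(x0+x[0]-.5,y),(x0+x[-1]+.5,y)]
    for x in range(x0,x1):
        q=np.where(m[y0:y1,x]>0)[0]
        if len(q): pts.append((x,y0+q[0]-.5))
    P=np.array([onz(C,p,z)[:2] for p in pts])
    f=least_squares(lambda c:np.hypot(*(P-c[:2]).T)-R,guess,loss='soft_l1',f_scale=.0004); 
    g=least_squares(lambda c:np.hypot(*(P-c[:2]).T)-c[2],list(f.x)+[R],loss='soft_l1',f_scale=.0004)
    print('fixR',f.x.round(4),'freeR',g.x.round(4),np.abs(g.fun).mean().round(4),len(P)); return f.x
if __name__=='__main__':
    a=sys.argv; rim(a[1],*map(int,a[2:6]),float(a[6]),[float(a[7]),float(a[8])],float(a[9]))
E
```

```text
12.85 [ 0.4389 -0.0982  0.0802] [ 1.0e+00 -1.3e-03 -2.0e-04 -1.0e-04] 0.037
```

View pics/w15_z200.png

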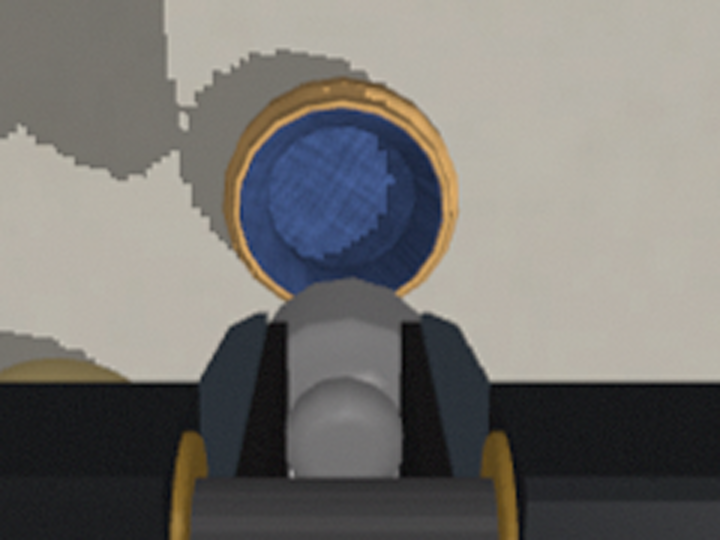

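```bash
python3 rim.py w15 270 355 183 240 .025 .452 -.097 .0245
python3 - <<'E'
from h import *
o=np.load('pics/w15_o.npy',allow_pickle=True).item(); C=cam('wrist',o)
print(onz(C,(200+345/3,150+433/3),.0802+.0093+.0365))
E
```

```text
fixR [ 0.4532 -0.0968] freeR [ 0.4537 -0.0968  0.0241] 0.0002 175
[ 0.43977966 -0.09798329  0.126     ]
```

>>> carry_out:
  plan:
    - [0.014,-0.0005,0,0,0,0,0]
    - [0,0,0.02,0,0,0,0]
    - [0,0,0.025,0,0,0,0]
    - [0,0,0.01,0,0,0,0]
    - [0,0,0.002,0,0,0,0]
    - [0,0,0,0,0,0,0]

```text
t: 13.4
tcp_pos: [0.453, -0.0964, 0.0232]
eef_rot: [1.0, 0.0, -0.001, -0.0]
force: [-0.1, -0.4, -2.3]
width: 0.194
```

>>> carry_out:
  plan:
    - [0,0.0003,0.006,0,0,0,0]
    - [0,0,0.006,0,0,0,0]
    - [0,0,0.006,0,0,0,0]
    - [0,0,0.003,0,0,0,0]
    - [0,0,0.002,0,0,0,0]
    - [0,0,0.001,0,0,0,0]
    - [0,0,0,0,0,0,0]
    - [0,0,0,0,0,0,0]

```text
t: 14.07
tcp_pos: [0.4535, -0.0974, -0.0004]
eef_rot: [1.0, -0.0, 0.0, 0.0]
force: [-0.8, -0.5, -2.0]
width: 0.194
```

>>> carry_out:
  plan:
    - [0,0,0.001,0,0,0,0]
    - [0,0,0.001,0,0,0,0]
    - [0,0,0,0,0,0,0]
    - [0,0,0,0,0,0,0]

```text
t: 14.4
tcp_pos: [0.454, -0.0977, -0.0016]
eef_rot: [1.0, -0.0, 0.0, 0.0]
force: [-5.8, -2.7, 19.6]
width: 0.197
```

Contact at the expected height. I'll ease off slightly, release and rise.

>>> carry_out:
  plan:
    - [0,0,-0.0007,0,0,0,0]
    - [0,0,0,0,0,0,0.15]
    - [0,0,0,0,0,0,0.35]
    - [0,0,0,0,0,0,0.4]
    - [0,0,0,0,0,0,0.4]
    - [0,0,-0.01,0,0,0,0.5]
    - [0,0,-0.035,0,0,0,0.6]
    - [0,0,-0.04,0,0,0,0.7]

```text
t: 15.07
tcp_pos: [0.4515, -0.0968, 0.0831]
eef_rot: [1.0, -0.0, -0.002, -0.001]
force: [-0.6, -0.1, 1.0]
width: 0.585
```

>>> carry_out:
  plan:
    - [0,0,-0.03,0,0,0,0.7]
    - [0,0,0,0,0,0,0.7]

```text
t: 15.23
tcp_pos: [0.4566, -0.0981, 0.1193]
eef_rot: [1.0, -0.0, 0.004, 0.001]
force: [1.8, -1.6, 0.5]
width: 0.692
```

```bash
python3 look.py w16; python3 zoom.py w16 200 150 240 180 3
```

```text
15.2333 [ 0.4566 -0.0981  0.1193] [ 1.0e+00 -1.0e-04  3.9e-03  1.0e-03] 0.108
```

View pics/w16_z200.png

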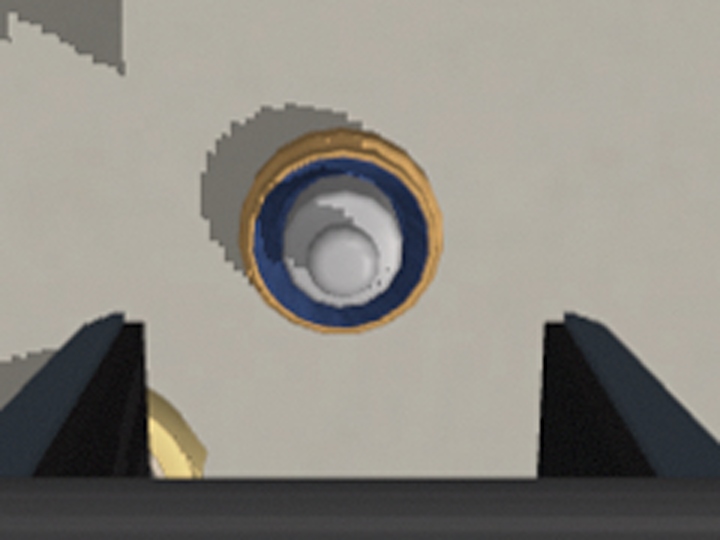

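The first 200 g weight sits upright and centred in its case, in blue felt. Next is the other 200 g weight at (0.577, 0.289).

>>> carry_out:
  plan:
    - [0.011,-0.035,0,0,0,0,0.7]
    - [0.011,-0.035,0,0,0,0,0.7]
    - [0.011,-0.035,0,0,0,0,0.7]
    - [0.011,-0.035,0,0,0,0,0.7]
    - [0.011,-0.035,0,0,0,0,0.7]
    - [0.011,-0.035,0,0,0,0,0.7]
    - [0.011,-0.035,0,0,0,0,0.7]
    - [0.011,-0.035,0,0,0,0,0.7]

```text
t: 15.95
tcp_pos: [0.5409, 0.1844, 0.1125]
eef_rot: [1.0, 0.0, -0.001, 0.0]
force: [0.8, -1.3, 0.3]
width: 0.703
```

>>> carry_out:
  plan:
    - [0.011,-0.035,0,0,0,0,0.7]
    - [0.011,-0.035,0,0,0,0,0.6]
    - [0.011,-0.035,0.02,0,0,0,0.6]
    - [0,0,0.02,0,0,0,0.6]
    - [0,0,0,0,0,0,0.6]
    - [0,0,0,0,0,0,0.6]

```text
t: 16.45
tcp_pos: [0.5728, 0.2868, 0.0717]
eef_rot: [1.0, 0.0, -0.002, 0.001]
force: [0.2, -0.0, 0.3]
width: 0.6
```

```bash
python3 look.py w17; python3 zoom.py w17 200 150 240 180 3
```

```text
16.45 [0.5728 0.2868 0.0717] [ 1.0e+00  2.0e-04 -1.8e-03  9.0e-04] 0.04
```

View pics/w17_z200.png

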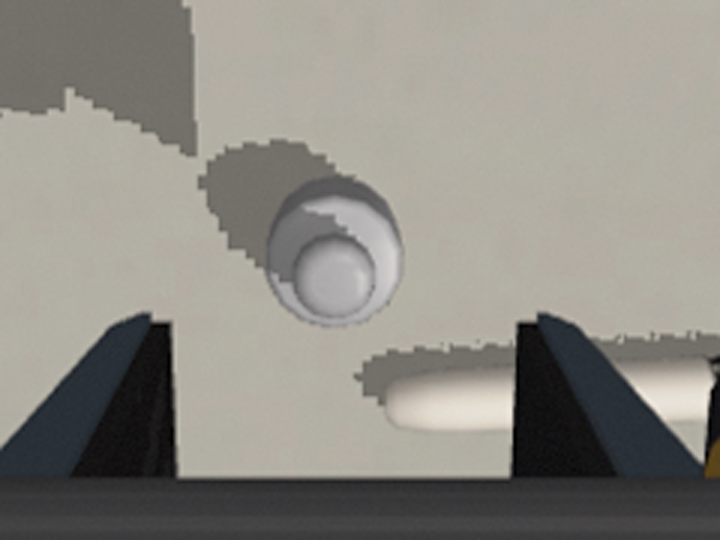

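Run:
```python
from h import *
o=np.load('pics/w17_o.npy',allow_pickle=True).item(); C=cam('wrist',o)
print(onz(C,(200+334.5/3-.33,150+277.5/3-.33),.0365)); o2=np.load('pics/w12_o.npy',allow_pickle=True).item(); print(tri([(C,(311.2,242.2)),(cam('wrist',o2),(228.1,53.1))]))
print(status.get_obs()['tcp_pos'])
```

```text
[0.57601392 0.28948097 0.0365    ]
(array([0.57657193, 0.28924837, 0.03818549]), [np.float64(0.0002185001321718793), np.float64(0.00021850013217201297)])
[0.57365511 0.28668478 0.07298844]
```

>>> carry_out:
  plan:
    - [0.0025,-0.0027,0.02,0,0,0,0.6]
    - [0,0,0.025,0,0,0,0.6]
    - [0,0,0.015,0,0,0,0.6]
    - [0,0,0.01,0,0,0,0.6]
    - [0,0,0,0,0,0,0.6]
    - [0,0,0,0,0,0,0.5]
  squeeze: 20

```text
t: 17.0
tcp_pos: [0.5771, 0.2899, 0.0038]
eef_rot: [1.0, -0.0, -0.0, 0.0]
force: [1.9, 0.6, 0.3]
width: 0.551
```

>>> carry_out:
  plan:
    - [0,0,0.006,0,0,0,0.5]
    - [0,0,0.0065,0,0,0,0.4]
    - [0,0,0,0,0,0,0.3]
    - [0,0,0,0,0,0,0.2]
    - [0,0,0,0,0,0,0.1]
    - [0,0,0,0,0,0,0]
    - [0,0,0,0,0,0,0]
  squeeze: 20

```text
t: 17.58
tcp_pos: [0.5771, 0.2903, -0.009]
eef_rot: [1.0, -0.0, 0.0, -0.0]
force: [0.3, -1.0, 0.2]
width: 0.201
```

>>> carry_out:
  plan:
    - [0,0,-0.005,0,0,0,0]
    - [0,0,-0.015,0,0,0,0]
    - [0,0,-0.03,0,0,0,0]
    - [0,0,-0.03,0,0,0,0]
    - [0,0,-0.01,0,0,0,0]
    - [-0.005,0.015,0,0,0,0,0]
    - [-0.007,0.025,0,0,0,0,0]
    - [-0.009,0.034,0,0,0,0,0]
  squeeze: 30

```text
t: 18.25
tcp_pos: [0.5554, 0.2161, 0.0809]
eef_rot: [1.0, 0.001, 0.0, -0.0]
force: [-0.3, -0.8, -2.5]
width: 0.194
```

>>> carry_out:
  plan:
    - [-0.009,0.035,0,0,0,0,0]
    - [-0.009,0.035,0,0,0,0,0]
    - [-0.009,0.035,0,0,0,0,0]
    - [-0.009,0.035,0,0,0,0,0]
    - [-0.009,0.035,0,0,0,0,0]
    - [-0.009,0.035,0,0,0,0,0]
    - [-0.009,0.035,0,0,0,0,0]
    - [-0.009,0.035,0,0,0,0,0]

```text
t: 18.92
tcp_pos: [0.4821, -0.0654, 0.0805]
eef_rot: [1.0, -0.0, -0.0, -0.0]
force: [0.3, -0.7, -2.1]
width: 0.194
```

>>> carry_out:
  plan:
    - [-0.009,0.035,0,0,0,0,0]
    - [-0.009,0.035,0,0,0,0,0]
    - [-0.009,0.035,0,0,0,0,0]
    - [-0.009,0.035,0,0,0,0,0]
    - [-0.009,0.03,0,0,0,0,0]
    - [-0.006,0.021,0,0,0,0,0]
    - [0,0,0,0,0,0,0]
    - [0,0,0,0,0,0,0]

```text
t: 19.58
tcp_pos: [0.4316, -0.2553, 0.0804]
eef_rot: [1.0, -0.001, -0.0, -0.0]
force: [0.4, 0.1, -1.0]
width: 0.194
```

```bash
python3 look.py w18; python3 zoom.py w18 200 150 240 180 3;python3 rim.py w18 270 355 183 235 .025 .4455 -.2555 .0245
```

```text
19.5833 [ 0.4316 -0.2553  0.0804] [ 1.0e+00 -1.2e-03 -4.0e-04 -3.0e-04] 0.041
fixR [ 0.4456 -0.2556] freeR [ 0.4461 -0.2556  0.024 ] 0.0002 163
```

View pics/w18_z200.png

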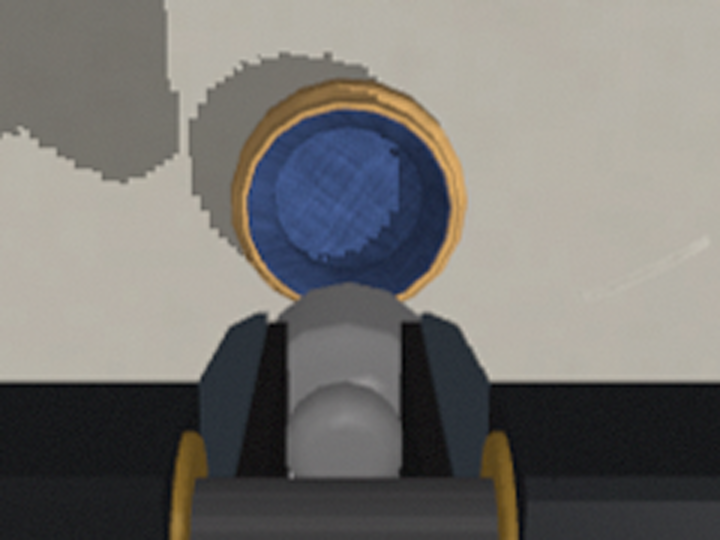

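>>> carry_out:
  plan:
    - [0.0147,0.0003,0,0,0,0,0]
    - [0,0,0.02,0,0,0,0]
    - [0,0,0.025,0,0,0,0]
    - [0,0,0.01,0,0,0,0]
    - [0,0,0.002,0,0,0,0]
    - [0,0,0,0,0,0,0]

```text
t: 20.13
tcp_pos: [0.4475, -0.2542, 0.0235]
eef_rot: [1.0, 0.0, -0.001, -0.0]
force: [0.0, -0.1, -1.6]
width: 0.196
```

>>> carry_out:
  plan:
    - [-0.001,0.001,0.006,0,0,0,0]
    - [0,0,0.006,0,0,0,0]
    - [0,0,0.006,0,0,0,0]
    - [0,0,0.003,0,0,0,0]
    - [0,0,0.002,0,0,0,0]
    - [0,0,0.0005,0,0,0,0]
    - [0,0,0,0,0,0,0]
    - [0,0,0,0,0,0,0]

```text
t: 20.8
tcp_pos: [0.4466, -0.2561, 0.0004]
eef_rot: [1.0, -0.0, 0.0, 0.0]
force: [-0.4, -0.6, -1.8]
width: 0.193
```

>>> carry_out:
  plan:
    - [0,0,0.0007,0,0,0,0]
    - [0,0,0,0,0,0,0]
    - [0,0,0,0,0,0,0]

```text
t: 21.05
tcp_pos: [0.4465, -0.2561, -0.0003]
eef_rot: [1.0, -0.0, 0.0, 0.0]
force: [-0.3, -0.1, -1.9]
width: 0.196
```

>>> carry_out:
  plan:
    - [0,0,0.0008,0,0,0,0]
    - [0,0,0,0,0,0,0]
    - [0,0,0,0,0,0,0]

```text
t: 21.3
tcp_pos: [0.4467, -0.2562, -0.0011]
eef_rot: [1.0, -0.0, 0.0, 0.0]
force: [0.0, -0.6, 1.9]
width: 0.198
```

Force went from -1.9 N to +1.9 N at the expected height, so the weight is seated. Release, then travel to the 500 g weight.

>>> carry_out:
  plan:
    - [0,0,0,0,0,0,0.1]
    - [0,0,0,0,0,0,0.3]
    - [0,0,0,0,0,0,0.4]
    - [0,0,0,0,0,0,0.4]
    - [0,0,-0.01,0,0,0,0.5]
    - [0,0,-0.035,0,0,0,0.6]
    - [0,0,-0.04,0,0,0,0.8]
    - [0,0,-0.03,0,0,0,0.8]

```text
t: 21.97
tcp_pos: [0.4467, -0.2561, 0.1167]
eef_rot: [1.0, -0.0, 0.0, 0.0]
force: [0.6, -0.5, 1.7]
width: 0.662
```

```bash
python3 look.py w19; python3 zoom.py w19 200 150 240 180 3
```

```text
21.9667 [ 0.4467 -0.2561  0.1167] [ 1.e+00 -1.e-04  3.e-04  2.e-04] 0.697
```

View pics/w19_z200.png

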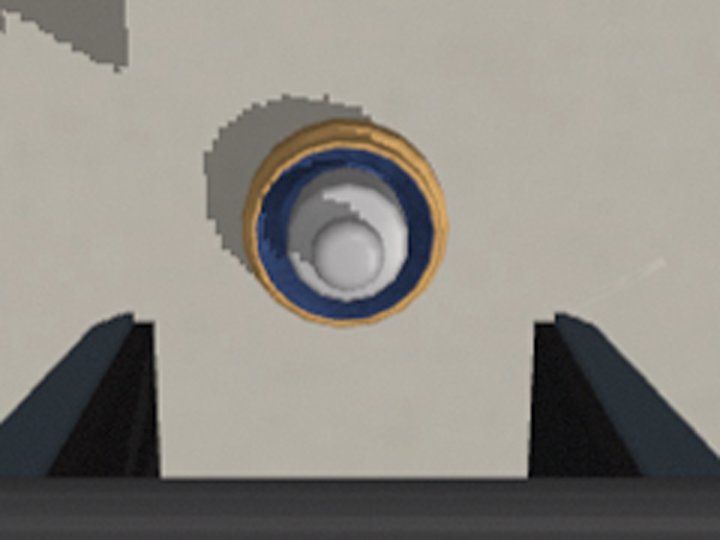

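The second 200 g weight is seated and upright. On to the 500 g weight at (0.4725, 0.398).

>>> carry_out:
  plan:
    - [0.001,-0.035,0,0,0,0,0.8]
    - [0.001,-0.037,0,0,0,0,0.8]
    - [0.001,-0.037,0,0,0,0,0.8]
    - [0.001,-0.037,0,0,0,0,0.8]
    - [0.001,-0.037,0,0,0,0,0.8]
    - [0.001,-0.037,0,0,0,0,0.8]
    - [0.001,-0.037,0,0,0,0,0.8]
    - [0.001,-0.037,0,0,0,0,0.8]

```text
t: 22.68
tcp_pos: [0.4543, 0.0397, 0.1145]
eef_rot: [1.0, -0.0, 0.0, -0.0]
force: [1.0, -0.1, 0.5]
width: 0.797
```

>>> carry_out:
  plan:
    - [0.001,-0.037,0,0,0,0,0.8]
    - [0.001,-0.037,0,0,0,0,0.8]
    - [0.002,-0.037,0,0,0,0,0.8]
    - [0.002,-0.037,0,0,0,0,0.8]
    - [0.002,-0.037,0,0,0,0,0.8]
    - [0.002,-0.037,0,0,0,0,0.8]
    - [0.002,-0.037,0,0,0,0,0.8]
    - [0.002,-0.037,0,0,0,0,0.8]

```text
t: 23.35
tcp_pos: [0.4682, 0.336, 0.1145]
eef_rot: [1.0, 0.0, 0.0, -0.0]
force: [0.9, -0.6, -0.4]
width: 0.805
```

>>> carry_out:
  plan:
    - [0.002,-0.037,0,0,0,0,0.8]
    - [0.002,-0.024,0,0,0,0,0.8]
    - [0,0,0,0,0,0,0.8]
    - [0,0,0,0,0,0,0.8]

```text
t: 23.68
tcp_pos: [0.4723, 0.3958, 0.1141]
eef_rot: [1.0, 0.001, -0.0, 0.0]
force: [1.0, 0.5, -0.1]
width: 0.797
```

```bash
python3 look.py w20; python3 zoom.py w20 200 150 240 180 3
```

```text
23.6833 [0.4723 0.3958 0.1141] [ 1.e+00  8.e-04 -0.e+00  0.e+00] 0.032
```

View pics/w20_z200.png

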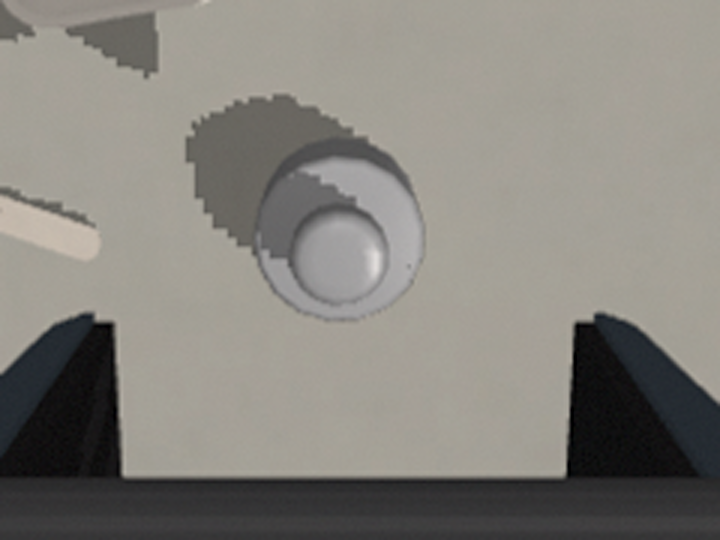

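Run:
```python
from h import *
o=np.load('pics/w20_o.npy',allow_pickle=True).item(); C=cam('wrist',o); uv=(200+340/3-.33,150+255/3-.33)
print(onz(C,uv,.047)); o2=np.load('pics/w12_o.npy',allow_pickle=True).item(); print(tri([(C,uv),(cam('wrist',o2),(86.7,202.4))]))
print(status.get_obs()['tcp_pos'])
```

```text
[0.47256813 0.39735794 0.047     ]
(array([0.4731154 , 0.39731969, 0.04813495]), [np.float64(0.000241989052158325), np.float64(0.00024198905215830837)])
[0.47222609 0.39470878 0.11392123]
```

>>> carry_out:
  plan:
    - [0.0005,-0.0025,0.025,0,0,0,0.7]
    - [0,0,0.03,0,0,0,0.7]
    - [0,0,0.025,0,0,0,0.65]
    - [0,0,0.02,0,0,0,0.6]
    - [0,0,0.007,0,0,0,0.6]
    - [0,0,0,0,0,0,0.55]
    - [0,0,0,0,0,0,0.5]
  squeeze: 25

```text
t: 24.32
tcp_pos: [0.4735, 0.397, 0.0076]
eef_rot: [1.0, -0.0, 0.0, -0.0]
force: [0.8, -0.6, -0.9]
width: 0.515
```

>>> carry_out:
  plan:
    - [-0.0005,0,0.004,0,0,0,0.5]
    - [0,0,0.0035,0,0,0,0.4]
    - [0,0,0,0,0,0,0.4]
    - [0,0,0,0,0,0,0.3]
    - [0,0,0,0,0,0,0.2]
    - [0,0,0,0,0,0,0.1]
    - [0,0,0,0,0,0,0]
  squeeze: 30

```text
t: 24.9
tcp_pos: [0.4728, 0.3974, -0.0004]
eef_rot: [1.0, -0.0, 0.0, 0.0]
force: [-0.3, -3.5, 4.0]
width: 0.266
```

>>> carry_out:
  plan:
    - [0,0,0,0,0,0,0]
    - [0,0,-0.004,0,0,0,0]
    - [0,0,-0.01,0,0,0,0]
    - [0,0,-0.02,0,0,0,0]
    - [0,0,-0.03,0,0,0,0]
    - [0,0,-0.02,0,0,0,0]
    - [0,0,-0.006,0,0,0,0]
    - [0,0,0,0,0,0,0]
  squeeze: 45

```text
t: 25.57
tcp_pos: [0.4734, 0.3981, 0.0911]
eef_rot: [1.0, -0.0, 0.001, -0.001]
force: [0.4, 0.4, -5.0]
width: 0.255
```

```bash
python3 look.py w21; python3 zoom.py w21 200 150 240 180 3
```

```text
25.5667 [0.4734 0.3981 0.0911] [ 1.0e+00 -1.0e-04  1.1e-03 -1.0e-03] 0.045
```

View pics/w21_z200.png

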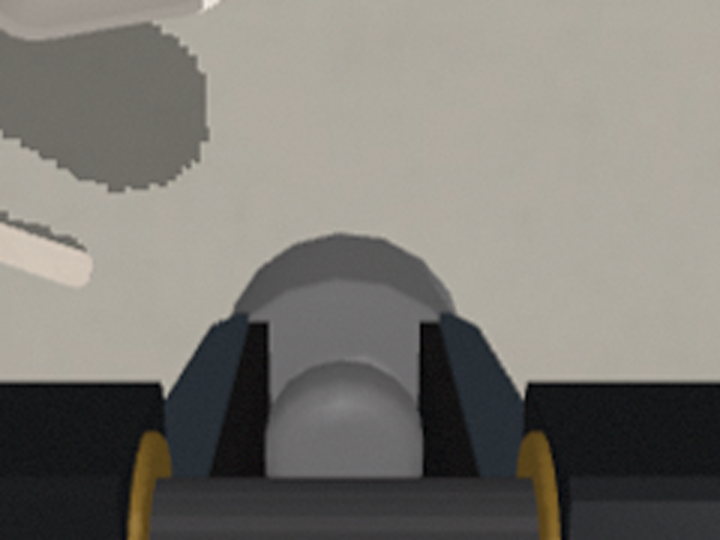

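The 500 g weight is held straight (-5 N). Carry it to case500.

>>> carry_out:
  plan:
    - [0.001,0.015,0,0,0,0,0]
    - [0.003,0.028,0,0,0,0,0]
    - [0.003,0.035,0,0,0,0,0]
    - [0.003,0.035,0,0,0,0,0]
    - [0.003,0.035,0,0,0,0,0]
    - [0.003,0.035,0,0,0,0,0]
    - [0.003,0.035,0,0,0,0,0]
    - [0.003,0.035,0,0,0,0,0]

```text
t: 26.28
tcp_pos: [0.4931, 0.1421, 0.0878]
eef_rot: [1.0, -0.0, -0.001, 0.0]
force: [0.3, 1.2, -5.2]
width: 0.261
```

>>> carry_out:
  plan:
    - [0.003,0.035,0,0,0,0,0]
    - [0.003,0.035,0,0,0,0,0]
    - [0.003,0.035,0,0,0,0,0]
    - [0.003,0.035,0,0,0,0,0]
    - [0.003,0.035,0,0,0,0,0]
    - [0.003,0.035,0,0,0,0,0]
    - [0.003,0.035,0,0,0,0,0]
    - [0.003,0.035,0,0,0,0,0]

```text
t: 26.95
tcp_pos: [0.5169, -0.1373, 0.0877]
eef_rot: [1.0, -0.0, -0.001, -0.0]
force: [0.7, -0.2, -5.0]
width: 0.261
```

>>> carry_out:
  plan:
    - [0.003,0.035,0,0,0,0,0]
    - [0.003,0.035,0,0,0,0,0]
    - [0.003,0.035,0,0,0,0,0]
    - [0.003,0.035,0,0,0,0,0]
    - [0.003,0.035,0,0,0,0,0]
    - [0.003,0.029,0,0,0,0,0]
    - [0,0.02,0,0,0,0,0]
    - [0,0,0,0,0,0,0]

```text
t: 27.62
tcp_pos: [0.5353, -0.3629, 0.0875]
eef_rot: [1.0, -0.001, -0.001, -0.0]
force: [-0.5, -0.7, -4.1]
width: 0.258
```

>>> carry_out:
  plan:
    - [0,0,0,0,0,0,0]
    - [0,0,0,0,0,0,0]

```text
t: 27.78
tcp_pos: [0.5352, -0.3587, 0.0877]
eef_rot: [1.0, -0.0, -0.001, -0.001]
force: [0.1, 0.9, -4.7]
width: 0.254
```

```bash
python3 look.py w22; python3 zoom.py w22 200 130 240 180 3;python3 rim.py w22 255 375 170 222 .028 .5626 -.3604 .031
```

```text
27.7833 [ 0.5352 -0.3587  0.0877] [ 1.0e+00 -3.0e-04 -1.1e-03 -8.0e-04] 0.015
fixR [ 0.5599 -0.3604] freeR [ 0.5605 -0.3604  0.0306] 0.0016 188
```

View pics/w22_z200.png

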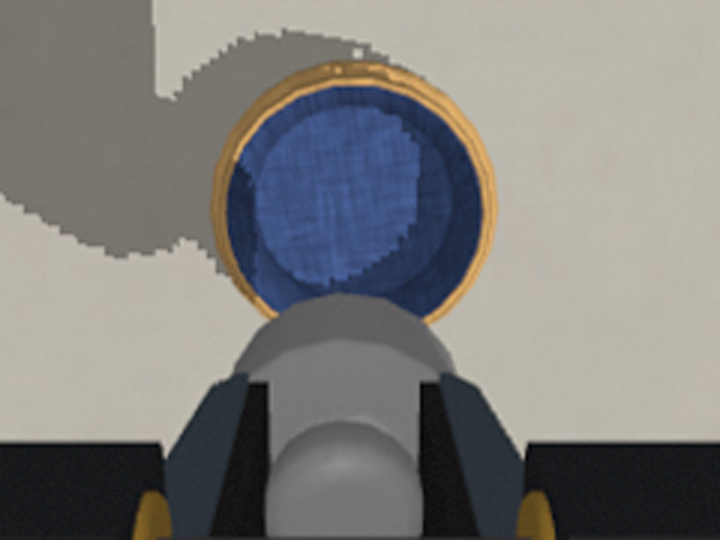

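```bash
python3 rim.py w22 255 375 150 226 .028 .5626 -.3604 .031; python3 -c "
from h import *
print(status.get_obs()['tcp_pos'])"
```

```text
fixR [ 0.5619 -0.3604] freeR [ 0.5623 -0.3604  0.0306] 0.0002 218
[ 0.53553115 -0.35852752  0.08809012]
```

>>> carry_out:
  plan:
    - [0.015,0.0018,0,0,0,0,0]
    - [0.0118,0,0.01,0,0,0,0]
    - [0,0,0.025,0,0,0,0]
    - [0,0,0.013,0,0,0,0]
    - [0,0,0.003,0,0,0,0]
    - [0,0,0,0,0,0,0]

```text
t: 28.33
tcp_pos: [0.5622, -0.3602, 0.037]
eef_rot: [1.0, 0.0, -0.001, -0.001]
force: [-0.6, -0.5, -5.3]
width: 0.259
```

>>> carry_out:
  plan:
    - [0,0,0.006,0,0,0,0]
    - [0,0,0.006,0,0,0,0]
    - [0,0,0.006,0,0,0,0]
    - [0,0,0.005,0,0,0,0]
    - [0,0,0.003,0,0,0,0]
    - [0,0,0.0015,0,0,0,0]
    - [0,0,0,0,0,0,0]
    - [0,0,0,0,0,0,0]

```text
t: 29.0
tcp_pos: [0.5634, -0.3614, 0.0109]
eef_rot: [1.0, -0.0, 0.0, 0.0]
force: [-0.7, 1.0, -5.0]
width: 0.262
```

>>> carry_out:
  plan:
    - [-0.001,-0.001,0.001,0,0,0,0]
    - [0,0,0.001,0,0,0,0]
    - [0,0,0.001,0,0,0,0]
    - [0,0,0,0,0,0,0]
    - [0,0,0,0,0,0,0]

```text
t: 29.42
tcp_pos: [0.5623, -0.3604, 0.0078]
eef_rot: [1.0, -0.0, 0.0, 0.0]
force: [-1.2, -0.2, -5.5]
width: 0.258
```

>>> carry_out:
  plan:
    - [0,0,0.0008,0,0,0,0]
    - [0,0,0,0,0,0,0]
    - [0,0,0,0,0,0,0]

```text
t: 29.67
tcp_pos: [0.5625, -0.3606, 0.0076]
eef_rot: [1.0, -0.0, 0.0, 0.0]
force: [-3.1, -0.0, 5.9]
width: 0.26
```

Contact: force went from -5.5 N to +5.9 N at TCP z = 0.0076, as predicted. Release and rise.

>>> carry_out:
  plan:
    - [0,0,0,0,0,0,0.2]
    - [0,0,0,0,0,0,0.4]
    - [0,0,0,0,0,0,0.5]
    - [0,0,0,0,0,0,0.5]
    - [0,0,-0.01,0,0,0,0.5]
    - [0,0,-0.035,0,0,0,0.6]
    - [0,0,-0.04,0,0,0,0.7]
    - [0,0,-0.035,0,0,0,0.7]

```text
t: 30.33
tcp_pos: [0.5623, -0.3603, 0.1294]
eef_rot: [1.0, -0.0, 0.0, 0.0]
force: [0.1, -0.5, -0.4]
width: 0.685
```

```bash
python3 look.py w23; python3 zoom.py w23 200 150 240 180 3
```

```text
30.3333 [ 0.5623 -0.3603  0.1294] [ 1.e+00 -1.e-04  1.e-04  0.e+00] 0.659
```

View pics/w23_z200.png

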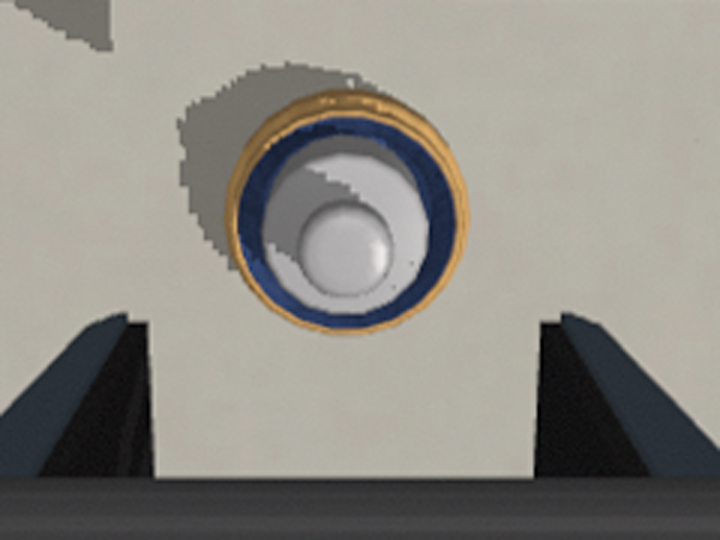

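>>> carry_out:
  plan:
    - [-0.01,-0.02,-0.035,0,0,0,0.8]
    - [-0.01,-0.02,-0.035,0,0,0,0.8]
    - [-0.01,-0.02,-0.035,0,0,0,0.8]
    - [-0.01,-0.02,-0.02,0,0,0,0.8]
    - [-0.01,-0.02,0,0,0,0,0.8]
    - [-0.01,-0.02,0,0,0,0,0.8]
    - [0,0,0,0,0,0,0.8]
    - [0,0,0,0,0,0,0.8]

```text
t: 31.05
tcp_pos: [0.5023, -0.2398, 0.2528]
eef_rot: [1.0, 0.0, 0.001, 0.0]
force: [0.2, -0.5, 0.2]
width: 0.804
```

```bash
python3 look.py w24;  python3 - <<'E'
from h import *
pix(snapshot('side'),'side9.png');pix(snapshot('top'),'top9.png')
E
python3 zoom.py side9 180 160 240 250 2
```

```text
31.05 [ 0.5023 -0.2398  0.2528] [1.e+00 4.e-04 6.e-04 3.e-04] 0.032
```

View pics/w24.png

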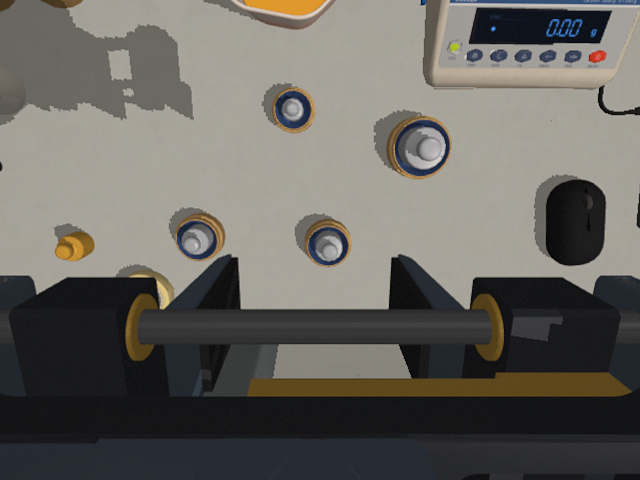

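View pics/side9.png

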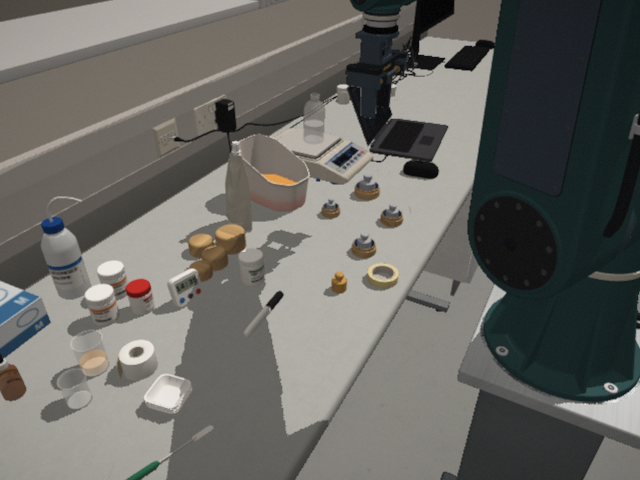

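View pics/top9.png

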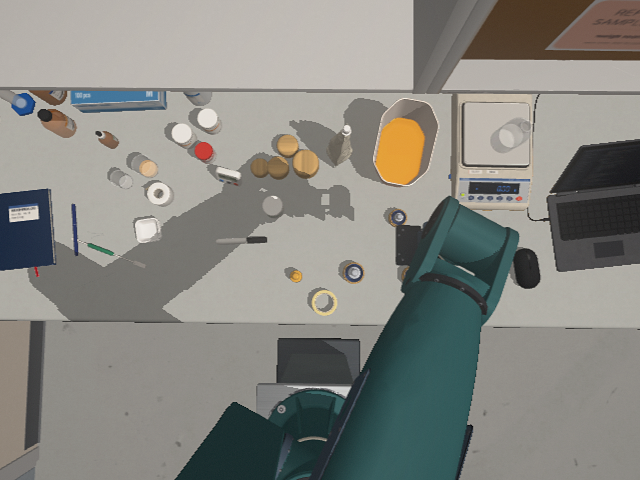

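All four weights stand in their cases. The brass weight at (296,276) and the pot at (272,206) are where they were. One numeric check before handing in.

```bash
python3 zoom.py w24 270 80 190 110 4; python3 zoom.py w24 165 205 190 70 4
```

```text
(no output)
```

View pics/w24_z270.png

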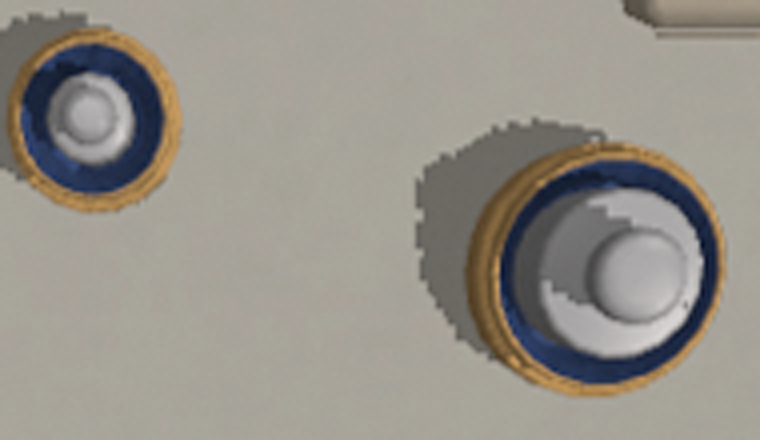

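View pics/w24_z165.png

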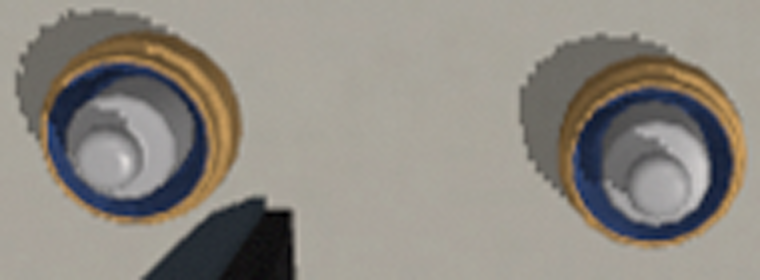

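```bash
python3 - <<'E'
from h import *
from rim import bm
o=np.load('pics/w24_o.npy',allow_pickle=True).item(); C=cam('wrist',o);S=cam('side')
A=lambda x0,y0,x,y:(x0+x/4-.4,y0+y/4-.4)
for n,rimuv,kn,hz,kz in [('100',A(270,80,92,118),A(270,80,89,116),.024,.041),('500',A(270,80,609,271),A(270,80,638,275),.028,.055),('200a',A(165,205,128,137),A(165,205,109,159),.025,.0445),('200b',A(165,205,652,163),A(165,205,657,187),.025,.0445)]:
    r_=onz(C,rimuv,hz);k=onz(C,kn,kz);print(n,r_.round(4),k.round(4),'off mm',((k-r_)[:2]*1000).round(1), 'side knob predicted',proj(S,k).round(1))
E
python3 zoom.py side9 315 170 100 90 8
```

```text
100 [ 0.6043 -0.2153  0.024 ] [ 0.6037 -0.2155  0.041 ] off mm [-0.6 -0.1] side knob predicted [330.6 200.2]
500 [ 0.5629 -0.3608  0.028 ] [ 0.5626 -0.361   0.055 ] off mm [-0.3 -0.2] side knob predicted [367.6 176.6]
200a [ 0.4553 -0.097   0.025 ] [ 0.454  -0.0973  0.0445] off mm [-1.3 -0.3] side knob predicted [364.1 235.8]
200b [ 0.4469 -0.2555  0.025 ] [ 0.4454 -0.2563  0.0445] off mm [-1.6 -0.8] side knob predicted [392.6 206.6]
```

View pics/side9_z315.png

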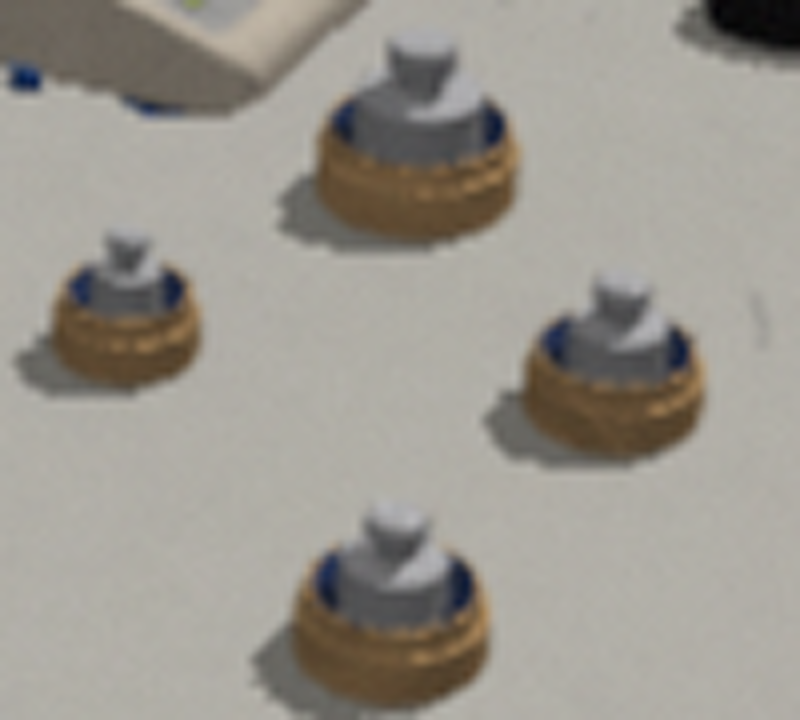

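All four stand upright and fully down, with knob-to-axis offsets under 2 mm. The arm is clear of everything, so I'll hand in.

```bash
python3 -c "
from workcell import r
print(r.job_done())"
```

```text
the job is handed in; nothing more can be done
None
```

All four steel weights are put away, each standing upright and fully down in a case of its size. I handed the job in at about 31 s of the 99 s; it gave no verdict.

- **Grasps and placing:** I took each weight by its knob and set it down slowly until the wrist force showed it had touched the recess floor. Each touched about 8 mm above where it had stood, matching the recess floor height.
- **Last checks:**
  - The knobs were within about 2 mm of their case axes in the final wrist view.
  - The side view shows the weights upright and sunk in the felt.
  - The case positions agree with the first measurements to about 2 mm.
  - The brass weight and the pot are at the same pixels in the top view as at the start.
  - The gripper was clear of everything.
- **What disagreed:** The first grasp closed on air. Both cameras showed the real fingertips about 38–42 mm behind the reported TCP, so I grasped about 38 mm lower by the reading, and every later grasp worked. One of the 200 g weights was pressed with about 20 N as it touched its case floor, harder than the 2–6 N of the others, but within the limit.

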